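# Fetch the hemmed-in yellow tin and put the bottles back

## Robot

A 6-joint arm with a two-finger parallel gripper is mounted at the origin on the work surface. World frame = base frame: x ahead of the robot, y to its left, z up, the work surface at z = 0. Lengths are in mm, angles in rad, forces in N, time in s.
With the tool pointing down it reaches from about 300 to 775 mm from the base axis. Payload 14.6 kg.
Tool frame: the origin (TCP) lies midway between the tips of the shut fingers; the grasp point (between the pads) lies 19 mm behind it; z points along the fingers, y is the direction in which the jaws open and shut (so a half turn about z gives the same grasp; the last joint's range is limited). The gripper opens to 94 mm and grips with 3 to 60 N. Pads are 16 mm wide; open, the fingers measure 119 mm over their backs; the gripper's body (75 mm by 177 mm) begins 78 mm behind the grasp point.
Start: joints at [1.077, 0.3, 1.521, -0, 1.321, -0.067], TCP at [227.674, 500.653, 178.446] pointing down, gripper open.
Joint ranges: [-3.03, 3.03], [-0.79, 2.21], [0.23, 2.52], [-1.04, 4.18], [0, 3.07], [-2.55, 2.55]. Speed limits (rad/s): [2.22, 2.22, 2.57, 3.14, 3.14, 3.14].

## Interface

Orientations are given as [roll, pitch, yaw] about the fixed x, y, z axes, in that order (R = Rz(yaw) Ry(pitch) Rx(roll)).
In Python, from cell import manip, camera gives the robot as it stands. The module is installed in compiled form; this text tells all that it offers.
- The arm moves only by the tool jog_arm, never from a script. Its argument "commands" is a list of rows, each a list of 7 numbers: the shift along the world's x, y, z in units of 1 m (1.0 is 1 m), then the turn, a rotation vector about the world's x, y, z in units of 120 degrees (1.0 is 120 degrees), then the opening, from 0 (shut) to 1 (fully open). In form: [[x, y, z, ax, ay, az, grip], ...]. A call has exactly 10 rows; each row is the pose to reach, as a shift and turn from the pose commanded when the call began; what a row does not reach only later rows make up. A row lasts 1/8 s, in which the tool goes at most 62.5 mm and 10.7 degrees, less where a joint would pass 70% of its speed; a pose out of reach is approached as far as the arm can. A call with a number of a shift or a turn outside -1 to 1 is refused whole. A call with a gripper value outside its range is refused whole. The fingers move at their own pace and stop on an object; "grip_force" is the grip in N (left out, the last holds). Time passes only in rows, so rows that repeat a pose let the fingers close, or fill a call up. It gives the time, the measured TCP pose, the force and the opening at its end, in the units of the state.
- manip.read_state(): the state, without advancing time (a new reading comes with each control period).
- camera(name): name is "side" or "top" or "wrist"; returns a dict with "pixels" (400x640x3 uint8, blue, green, red), "vertical_fov" (degrees; the focal length in pixels is half the picture's height over the tangent of half this angle, whatever the lens; pixels are square), "cx", "cy" (the principal point, pixels), "rvec" (rotation vector, rad) and "tvec" (3), from world to camera coordinates, as OpenCV has them. Camera axes: x right, y down, z forward; pixel columns grow to the right and rows downward; lengths in mm; the calibration is good to about 2 mm. A picture is of the moment at which its call begins. There is no depth.
- manip.sign_off(): hands the job in, once; it reports no verdict.
The state is a dict: "clock": time; "joints": joint angles; "qd": joint speeds; "effort": joint torques, N m; "eef_pos": TCP position; "eef_rot": TCP orientation; "wrist_force": force on the tool from outside, world axes, zero at the start; "moment": the same for the moment, N m; "finger_gap": finger opening in mm.
Only numpy, scipy, OpenCV 4.12 (cv2) and the standard library are available. Lean on these libraries where they do the work, as an engineer would, in place of code of your own. Each camera call takes 0.05 s, during which the arm holds its last target.

## Task

The yellow tin is hemmed in against the grey toolbox by the black dauber, the brown bottle and the red spray can: first stand all three of these out of the way on the green rubber mat, then fetch the tin and stand it in the middle of the cork disc in front of the shoe last. With the tin there, put the three back, each standing centred on its own drip stand, the jar lid of its colour (dauber on black, bottle on brown, can on red). Leave everything upright and let go, do not knock anything over on the way, and do not shove the toolbox.

Things in the scene. Friction and masses are not known exactly. Their poses are not given: they have to be found in the camera images.
- tin: Squat yellow tin: body 48 mm across, 32 mm high, on it a paler yellow twist cap 38 mm across, 13 mm high (45 in all). 0.12 kg. Stands on the board, its axis 62 mm from the toolbox's face. The three jar lids lie round it, centres 58 mm from its axis: left, right and robot side; so tall things hem it in, 34 mm from its axis, on three sides. Origin: centre of its underside, z up.
- dauber: Black round dauber (rigid brush) standing on its bristle head: head 46 mm across, steel band at 26 to 36 mm height; waist 19 mm across at 58 to 70 mm; straight black handle grip 26 mm across from 84 to 110 mm height; top at 118 mm. 0.11 kg, heavy at the foot. Origin: centre of its underside, z up.
- bottle: Brown dye bottle, closed, rigid: round, 48 mm across up to 72 mm height (plain cream band), shoulder tapering to a 26 mm neck at 90 mm, white screw cap 30 mm across from 94 to 120 mm height (top). 0.16 kg. Origin: centre of its underside, z up.
- can: Red spray can with a plain white band: round, 47 mm across up to 84 mm height, shoulder tapering to 36 mm at 94 mm, grey cap 34 mm across from 94 to 120 mm height (top). 0.15 kg. Origin: centre of its underside, z up.
- lid_black: Jar lid lying flat side up on the board, black, 64 mm across, 8 mm high; fixed. The own stand of the black dauber, which stands centred on it at the start, so that an 8 mm ring of the lid shows round it. Origin: centre of its underside, z up; its top is at z = +0.008.
- lid_brown: Jar lid lying flat side up on the board, brown, 64 mm across, 8 mm high; fixed. The own stand of the brown bottle, which stands centred on it at the start, so that an 8 mm ring of the lid shows round it. Origin: centre of its underside, z up; its top is at z = +0.008.
- lid_red: Jar lid lying flat side up on the board, red, 64 mm across, 8 mm high; fixed. The own stand of the red spray can, which stands centred on it at the start, so that an 8 mm ring of the lid shows round it. Origin: centre of its underside, z up; its top is at z = +0.008.
- mat: Dark green ribbed rubber mat, fixed, 250 mm (its x) by 130 mm (its y), 4 mm thick: the side area, empty at the start, on the left or right of the work. Room for three things in a row along its x, 75 mm apart. Origin: centre of its underside, z up; top at z = +0.004. (A fixed hammer, 35 mm high, lies within 0.14 m of the point (0.31, 0), between mat and robot: off the work.)
- last_stand: Fixed wooden board with a cork disc and a chrome shoe last, on the side opposite the mat. Origin: on the table under the centre of the cork disc, z up. Cork 72 mm across, top at z = +0.016. Board 100 mm wide (y), 12 mm thick, x = -0.05 to +0.20. The last (metal foot, sole up, on a post at x = +0.14) spans x = +0.07 to +0.25, y = -0.035 to +0.035, top at z = +0.142.
- toolbox: Grey toolbox, darker grey lid, shut drawer, black handle; 3.2 kg, loose, not to be moved. 180 mm deep (x), 320 wide (y), 162 high (handle 193). Origin: centre of its underside, z up; front face at x = -0.09, facing -x (the robot). In its frame the tin starts at (-0.152, 0), the lids, in any order, at (-0.152, 0.058), (-0.152, -0.058), (-0.210, 0). A fixed brush lies 0.4 m to its right.
Not all that is in view belongs to the job. Of the things that look like the lid_brown, take the one that is farthest to the robot's right at the start.

How it is judged:
By the outcome, as a careful person would: the job done as asked, in the order asked, and still so for the second after the job is handed in, with the robot touching nothing.
It also fails if it takes over 138 s, if anything falls off the work surface, if the arm or the gripper's body presses on something with over 40 N, if the wrist force passes 120 N, or if a joint passes its speed limit or range.

## Working session

There is one attempt and no reset: what is moved stays moved. The work goes in short steps, Python scripts to look and compute and a tool call to move; the robot and the scene stay as the last step left them, time stands still between calls to the robot, and variables do not carry over. Pictures are saved under pics/ and viewed, and the job is handed in when it is done.

Besides the shell and the picture viewer there is one more tool, called after "Call:" in YAML: its name, and indented under it one key for each argument. jog_arm: Moves the arm, as the interface text tells. Its arguments: {"type":"object","properties":{"commands":{"type":"array","items":{"type":"array","items":{"type":"number"}}},"grip_force":{"type":"number"}},"required":["commands"]}

```bash
mkdir -p pics
python3 - <<'E'
from cell import manip, camera
import cv2
print(manip.read_state())
for n in ("side","top","wrist"):
    c=camera(n); cv2.imwrite(f"pics/{n}0.png",c["pixels"]); print(n,c["vertical_fov"],c["cx"],c["cy"],c["rvec"],c["tvec"])
    print([k for k in c])
E
```

```text
{'clock': 0.0, 'joints': array([ 1.07742269e+00,  3.00462234e-01,  1.52160096e+00,  5.06816965e-07,
        1.32068880e+00, -6.66097345e-02]), 'qd': array([-0.00012044,  0.00027442,  0.00184633, -0.00076013, -0.00172717,
        0.00102337]), 'effort': array([-2.38864442e-05, -5.31807768e+01, -3.52742743e+01,  7.08805863e-02,
        2.43749586e-02, -1.17202417e-04]), 'eef_pos': array([227.52512616, 500.40269568, 177.88279957]), 'eef_rot': array([-3.14043591e+00, -7.76565158e-05,  2.71482858e+00]), 'wrist_force': array([ 7.52651893e-05, -1.39557370e-01,  3.60010951e-01]), 'moment': array([ 0.02860505, -0.0178496 , -0.0244076 ]), 'finger_gap': 94.14380017623213}
side 49.10703822535993 317.1961532661139 198.24019709424968 [ 2.51874679  0.31783022 -0.12107415] [-609.31949793  -74.46854839 1357.15159076]
['pixels', 'vertical_fov', 'cx', 'cy', 'rvec', 'tvec']
top 48.24748425639991 324.3122268200049 197.79866076166144 [ 2.15619236 -2.10863259  0.18456363] [-17.05706266 640.72033255 912.01605909]
['pixels', 'vertical_fov', 'cx', 'cy', 'rvec', 'tvec']
wrist 69.65053473071235 322.0922649367053 201.12817302713475 [-2.46751064 -1.58863162 -0.19189356] [-551.03355639  -25.37358333  388.53679186]
['pixels', 'vertical_fov', 'cx', 'cy', 'rvec', 'tvec']
```

View pics/side0.png

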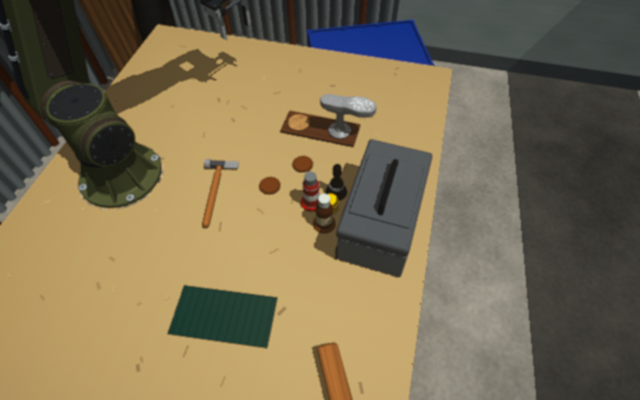

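View pics/top0.png

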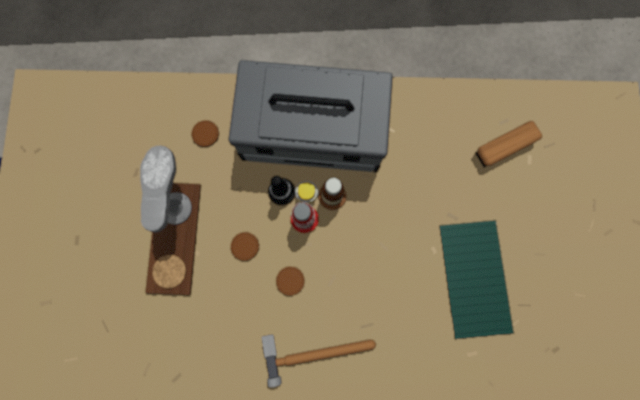

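View pics/wrist0.png

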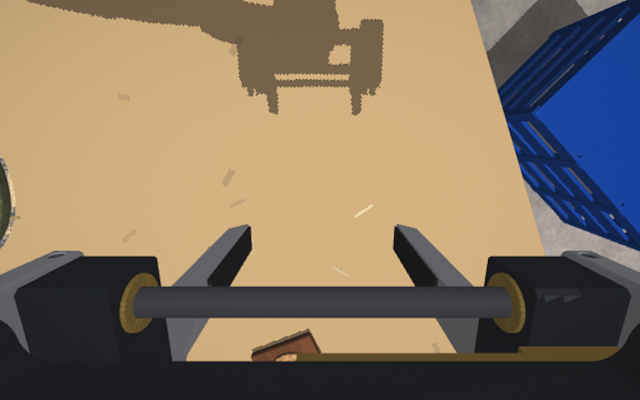

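```bash
cat > h.py <<'E'
import numpy as np, cv2
def K(c):
    f=200/np.tan(np.radians(c["vertical_fov"])/2)
    return np.array([[f,0,c["cx"]],[0,f,c["cy"]],[0,0,1]])
def ray(c,u,v):
    R=cv2.Rodrigues(np.array(c["rvec"]))[0]; t=np.array(c["tvec"])
    d=R.T@np.linalg.inv(K(c))@np.array([u,v,1.]); o=-R.T@t
    return o,d/np.linalg.norm(d)
def plane(c,u,v,z):
    o,d=ray(c,u,v); return (o+d*(z-o[2])/d[2])
def tri(rs):
    A=np.zeros((3,3));b=np.zeros(3)
    for o,d in rs:
        M=np.eye(3)-np.outer(d,d);A+=M;b+=M@o
    return np.linalg.solve(A,b)
def proj(c,p):
    return cv2.projectPoints(np.array(p,float).reshape(-1,3),np.array(c["rvec"],float),np.array(c["tvec"],float),K(c),None)[0].reshape(-1,2)
def crop(c,x0,y0,x1,y1,k,name):
    cv2.imwrite("pics/"+name,cv2.resize(c["pixels"][y0:y1,x0:x1],None,fx=k,fy=k,interpolation=cv2.INTER_CUBIC))
E
python3 - <<'E'
from cell import manip, camera
from h import *
c=camera("top"); s=camera("side")
crop(c,190,110,390,260,4,"t1.png"); crop(s,250,130,410,250,5,"s1.png"); crop(c,140,140,240,300,3.7,"t2.png")
E
```

```text
(no output)
```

View pics/t1.png

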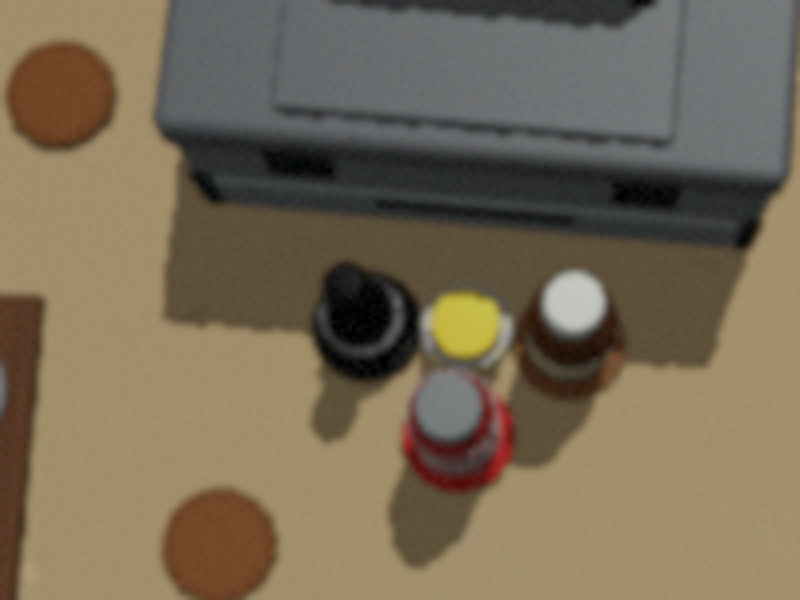

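View pics/s1.png

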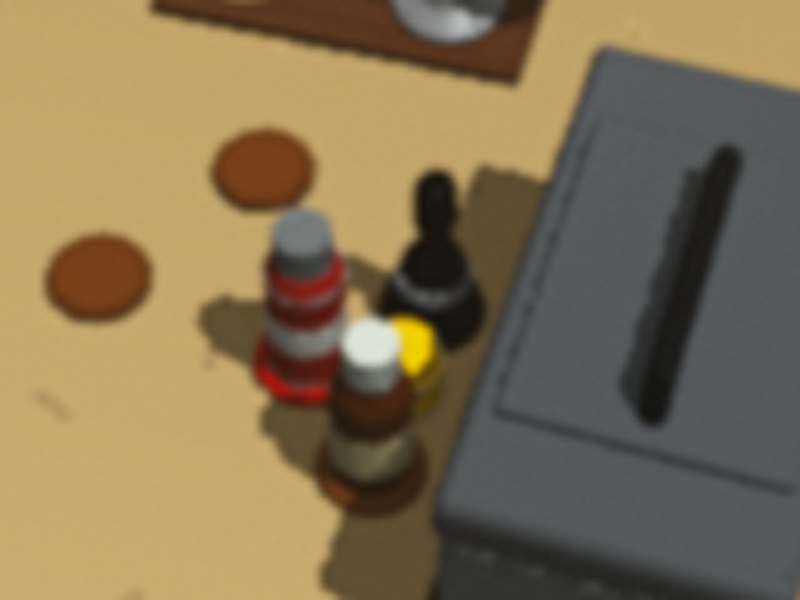

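View pics/t2.png

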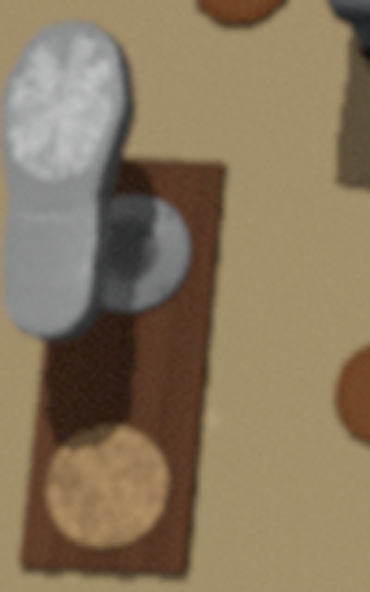

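```bash
cat > meas.py <<'E'
from cell import manip, camera
from h import *
def blob(c,mask,box):
    x0,y0,x1,y1=box
    m=np.zeros(mask.shape,np.uint8); m[y0:y1,x0:x1]=mask[y0:y1,x0:x1]
    n,l,st,ce=cv2.connectedComponentsWithStats(m)
    if n<2: return None
    i=1+np.argmax(st[1:,4]); 
    cnt=max(cv2.findContours((l==i).astype(np.uint8),0,cv2.CHAIN_APPROX_NONE)[0],key=len)
    e=cv2.minAreaRect(cnt)[0] if len(cnt)<5 else cv2.fitEllipse(cnt)[0]
    return ce[i],st[i,4],np.array(e)
E
python3 - <<'E'
from meas import *
for n,boxes in (("top",dict(tin=(290,175,325,210),wc=(315,170,350,205),gc=(285,195,320,235),red=(285,200,325,240),cork=(140,245,195,295),mat=(420,200,530,350),L1=(185,115,225,150),L2=(225,225,265,265))),
                ("side",dict(tin=(320,185,345,215),wc=(312,185,338,215),gc=(298,165,322,190),red=(295,170,325,215),cork=(280,105,320,135),mat=(150,270,290,360)))):
    c=camera(n); h=cv2.cvtColor(c["pixels"],cv2.COLOR_BGR2HSV).astype(int); H,S,V=h[...,0],h[...,1],h[...,2]
    M=dict(tin=(H>22)&(H<34)&(S>185)&(V>120),wc=(S<60)&(V>165),gc=(S<50)&(V>70)&(V<160),red=((H<6)|(H>174))&(S>170)&(V>90),
      cork=(H<22)&(S>60)&(V>125)&(V<245),mat=(H>60)&(H<100)&(S>80)&(V<110),L1=(H<14)&(S>150)&(V>60),L2=(H<14)&(S>150)&(V>60))
    Z=dict(tin=45,wc=120,gc=120,red=8,cork=16,mat=4,L1=8,L2=8)
    for k,b in boxes.items():
        r=blob(c,M[k].astype(np.uint8),b)
        if r is None: print(n,k,None); continue
        print(n,k,r[0].round(1),r[1],r[2].round(1),plane(c,*r[0],Z[k]).round(1),plane(c,*r[2],Z[k]).round(1))
    if n=="top":
        m=(M["mat"]).astype(np.uint8);m[:,:420]=0;m[:200]=0
        cnt=max(cv2.findContours(m,0,2)[0],key=cv2.contourArea);box=cv2.boxPoints(cv2.minAreaRect(cnt))
        print("mat corners",[plane(c,*p,4).round(1)[:2] for p in box])
    for x,y in ((200,0),(600,0),(600,300)): print(proj(c,(x,y,0)))
E
```

```text
top tin None
top wc [333.1 184.9] 148 [333.2 184.9] [656.7 -20.1 120. ] [656.7 -20.1 120. ]
top gc [301.9 209.2] 270 [302.4 207.3] [605.4  41.7 120. ] [609.3  40.9 120. ]
top red [314.6 222.5] 52 [313.7 221.3] [592.2  17.9   8. ] [594.9  19.9   8. ]
top cork [168.7 271.8] 796 [168.6 271.7] [475.7 334.2  16. ] [475.9 334.3  16. ]
top mat [475.5 279.7] 6224 [475.6 280.2] [ 473.4 -341.3    4. ] [ 472.4 -341.5    4. ]
top L1 [204.8 133.3] 484 [204.8 133.3] [795.2 278.9   8. ] [795.1 278.9   8. ]
top L2 [244.3 246.3] 535 [244.2 246.2] [535.5 173.2   8. ] [535.5 173.3   8. ]
mat corners [array([ 589.3, -264.6]), array([ 610.3, -391.7]), array([ 363.5, -416.1]), array([ 344.2, -294.2])]
[[318.33935387 407.24497928]]
[[322.61914457 219.66007787]]
[[190.57833356 216.71736272]]
side tin [332.7 198.4] 66 [332.7 198.3] [665.5  40.4  45. ] [665.3  40.4  45. ]
side wc [323.7 198.1] 83 [323.7 198.1] [653.4 -15.3 120. ] [653.4 -15.3 120. ]
side gc [310.2 176.7] 98 [310.2 176.7] [600.6  44.4 120. ] [600.6  44.4 120. ]
side red [308.3 206.8] 57 [308.4 206. ] [598.5  19.3   8. ] [597.8  22.1   8. ]
side cork [297.6 114.9] 695 [297.5 115.5] [467.3 363.   16. ] [467.4 360.3  16. ]
side mat [223.5 315.9] 4643 [223.7 316. ] [ 478.9 -344.2    4. ] [ 479.4 -344.2    4. ]
[[179.8808433  186.81320648]]
[[307.16875181 213.87771259]]
[[331.60795177 138.77742056]]
```

Run:
```python
from meas import *
t=camera("top"); s=camera("side")
# straightness of table edge in top
g=cv2.cvtColor(t["pixels"],cv2.COLOR_BGR2HSV).astype(int)
xs=[];ys=[]
for u in list(range(20,225,10))+list(range(400,640,10)):
    col=g[40:110,u,1]; d=np.diff(cv2.blur(col.astype(np.float32).reshape(-1,1),(1,5)).ravel()); k=np.argmax(d)
    w=d[max(0,k-3):k+4]; ys.append(40+.5+(np.arange(max(0,k-3),max(0,k-3)+len(w))*w).sum()/w.sum()); xs.append(u)
xs=np.array(xs);ys=np.array(ys);p=np.polyfit(xs,ys,1);print("resid",(ys-np.polyval(p,xs)).round(1))
hs=cv2.cvtColor(s["pixels"],cv2.COLOR_BGR2HSV).astype(int)
def matc(c):
    h=cv2.cvtColor(c["pixels"],cv2.COLOR_BGR2HSV).astype(int);m=((h[...,0]>60)&(h[...,0]<100)&(h[...,1]>80)&(h[...,2]<110)).astype(np.uint8)
    n,l,st,ce=cv2.connectedComponentsWithStats(m);i=1+np.argmax(st[1:,4])
    cnt=max(cv2.findContours((l==i).astype(np.uint8),0,1)[0],key=len)
    q=cv2.approxPolyDP(cnt,6,True)[:,0];P=np.array([plane(c,*x,4)[:2] for x in q]);return q,P
for c in (t,s):
    q,P=matc(c);print(q.tolist());print(P.round(1).tolist());print(np.linalg.norm(P-np.roll(P,1,0),axis=1).round(1))
for n,p in (("top",(307,192)),("side",(332,199)),("top",(331,186)),("side",(298,122))):
    c=t if n=="top" else s
    print(n,p,cv2.cvtColor(c["pixels"],cv2.COLOR_BGR2HSV)[p[1]-1:p[1]+2,p[0]-1:p[0]+2].reshape(-1,3).tolist())
for xyz in ((0,0,0),(0,0,100)): print(proj(s,xyz))
crop(s,270,95,390,155,6,"s2.png")
```

```text
resid [-0.2 -0.1 -0.   0.  -0.  -0.2  0.1 -0.   0.1 -0.1 -0.   0.  -0.1 -0.
  0.   0.3 -0.2  0.1  0.1  0.2  0.3  0.1  0.2 -0.   0.2 -0.1 -0.1 -0.1
 -0.1  0.2  0.1 -0.  -0.2 -0.  -0.2 -0.  -0.1  0.1  0.2 -0.1 -0.2  0.
 -0.   0.2 -0.2]
[[494, 222], [441, 227], [456, 337], [511, 331]]
[[602.9, -387.9], [588.8, -267.6], [350.2, -294.7], [365.4, -414.6]]
[239.  121.1 240.1 120.9]
[[184, 287], [169, 332], [265, 346], [275, 298]]
[[350.6, -297.6], [364.5, -415.1], [602.7, -388.7], [589.0, -267.8]]
[240.2 118.3 239.7 121.7]
top (307, 192) [[27, 165, 198], [27, 165, 196], [27, 164, 198], [27, 164, 198], [27, 161, 199], [27, 164, 197], [27, 164, 198], [27, 162, 198], [27, 165, 198]]
side (332, 199) [[26, 255, 235], [26, 255, 238], [26, 255, 239], [26, 253, 235], [26, 255, 238], [26, 255, 239], [26, 255, 236], [26, 255, 239], [26, 255, 239]]
top (331, 186) [[45, 8, 196], [43, 9, 196], [45, 8, 197], [47, 9, 196], [40, 8, 196], [43, 9, 196], [45, 8, 196], [45, 10, 196], [47, 9, 197]]
side (298, 122) [[17, 150, 187], [16, 149, 190], [16, 149, 194], [17, 150, 191], [17, 149, 192], [16, 150, 192], [16, 149, 194], [17, 150, 191], [17, 149, 187]]
[[120.6482107  174.21890773]]
[[107.45490323 153.08645498]]
```

View pics/s2.png

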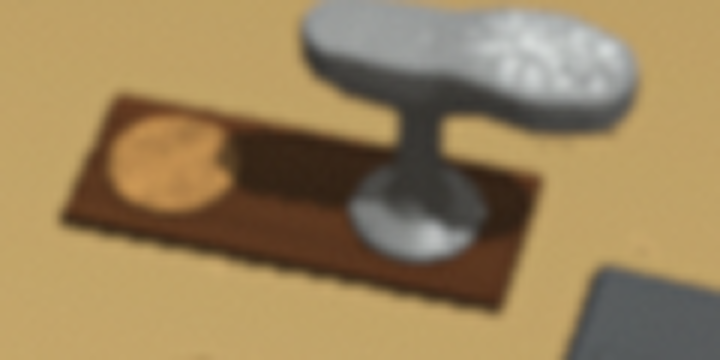

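Run:
```python
from meas import *
t=camera("top"); s=camera("side"); w=camera("wrist")
for c in (t,s,w):
    R=cv2.Rodrigues(c["rvec"])[0]; print("cam pos",(-R.T@c["tvec"]).round(0),"axis",R[2].round(2))
h=cv2.cvtColor(t["pixels"],cv2.COLOR_BGR2HSV).astype(int);H,S,V=[h[...,i] for i in range(3)]
B=lambda m,b:blob(t,m.astype(np.uint8),b)
def show(n,r,z): print(n,r[0].round(1),r[1],plane(t,*r[0],z).round(1)[:2],plane(t,*r[2],z).round(1)[:2])
show("tin",B((H>22)&(H<34)&(S>135)&(V>150),(292,180,322,205)),45)
show("wc",B((S<60)&(V>165),(315,170,350,205)),120+8)
show("gc",B((S<60)&(V>95)&(V<165),(290,197,315,222)),120+8)
show("cork",B((V>120)&(H<22),(150,250,190,291)),16)
# toolbox lid top front edge: strong V gradient lines
g=V.astype(np.uint8)
for u in (245,260,280,300,320,340,360,380):
    print(u,g[140:176,u].tolist())
```

```text
cam pos [ 476.   -3. 1008.] axis [ 0.17  0.   -0.99]
cam pos [ 817. -650. 1063.] axis [-0.16  0.55 -0.82]
cam pos [167. 529. 384.] axis [ 0.22 -0.1  -0.97]
tin [305.9 190.7] 204 [657.6  38. ] [657.6  38. ]
wc [333.1 185. ] 146 [654.9 -19.9] [654.9 -20. ]
gc [301.5 209.9] 229 [602.8  42. ] [602.8  42. ]
cork [168.7 271.7] 813 [475.8 334.2] [476.  334.2]
245 [98, 85, 73, 63, 50, 39, 37, 41, 40, 47, 44, 49, 49, 51, 63, 64, 52, 44, 42, 32, 51, 75, 88, 92, 91, 92, 93, 92, 93, 92, 94, 92, 94, 93, 95, 94]
260 [104, 100, 93, 78, 65, 55, 39, 34, 13, 11, 4, 15, 15, 26, 47, 60, 64, 58, 50, 49, 49, 56, 75, 88, 92, 95, 92, 94, 94, 92, 92, 94, 94, 94, 94, 93]
280 [90, 104, 104, 101, 90, 75, 63, 52, 40, 40, 41, 44, 47, 46, 46, 42, 51, 63, 63, 55, 49, 48, 49, 62, 82, 90, 93, 93, 95, 94, 93, 94, 96, 92, 93, 88]
300 [72, 67, 95, 104, 106, 102, 90, 75, 60, 45, 34, 39, 41, 45, 47, 44, 47, 50, 53, 62, 52, 34, 30, 40, 46, 62, 82, 93, 94, 94, 93, 93, 94, 92, 93, 92]
320 [107, 89, 79, 92, 105, 108, 107, 99, 87, 68, 56, 47, 37, 42, 41, 41, 42, 43, 46, 49, 56, 64, 51, 28, 28, 44, 55, 71, 85, 93, 92, 94, 94, 93, 95, 91]
340 [119, 119, 106, 83, 61, 70, 96, 108, 107, 96, 82, 65, 49, 38, 37, 41, 45, 44, 46, 47, 48, 50, 60, 63, 52, 51, 51, 48, 55, 74, 89, 94, 93, 91, 93, 93]
360 [113, 114, 115, 115, 114, 114, 116, 115, 118, 114, 105, 96, 79, 63, 48, 37, 30, 30, 37, 37, 40, 39, 48, 53, 64, 66, 57, 49, 46, 49, 62, 80, 93, 93, 90, 91]
380 [118, 119, 118, 117, 118, 117, 118, 119, 119, 116, 118, 114, 105, 93, 73, 56, 42, 36, 39, 44, 50, 60, 75, 91, 104, 105, 111, 123, 141, 152, 159, 161, 163, 163, 163, 160]
```

Call:
jog_arm:
  commands:
    - [0.02, -0.02, 0.06, 0, 0, 0.05, 1]
    - [0.06, -0.08, 0.12, 0, 0, 0.1, 1]
    - [0.1, -0.13, 0.12, 0, 0, 0.18, 1]
    - [0.14, -0.18, 0.12, 0, 0, 0.18, 1]
    - [0.18, -0.235, 0.12, 0, 0, 0.18, 1]
    - [0.22, -0.29, 0.12, 0, 0, 0.18, 1]
    - [0.26, -0.345, 0.12, 0, 0, 0.18, 1]
    - [0.3, -0.4, 0.12, 0, 0, 0.18, 1]
    - [0.33, -0.445, 0.12, 0, 0, 0.18, 1]
    - [0.3425, -0.462, 0.12, 0, 0, 0.18, 1]

```text
clock: 1.85
eef_pos: [568.0, 41.1, 298.6]
eef_rot: [3.141, 0.0, 3.092]
wrist_force: [-0.6, 0.7, 0.7]
finger_gap: 93.9
```

Run:
```python
from meas import *
w=camera("wrist"); t=camera("top"); st=manip.read_state(); print(st["clock"],st["eef_pos"],st["eef_rot"],st["joints"])
R=cv2.Rodrigues(w["rvec"])[0]; print("cam pos",(-R.T@w["tvec"]).round(0),"axis",R[2].round(2))
cv2.imwrite("pics/w1.png",w["pixels"])
```

```text
1.95 [568.84803238  38.58511443 297.13520299] [-3.14079124e+00 -1.56388467e-03  3.08693319e+00] [ 3.85995600e-03  2.90030114e-01  1.26293322e+00 -7.08706346e-04
  1.59023739e+00 -1.51229074e+00]
cam pos [501.  45. 505.] axis [ 0.24 -0.01 -0.97]
```

View pics/w1.png

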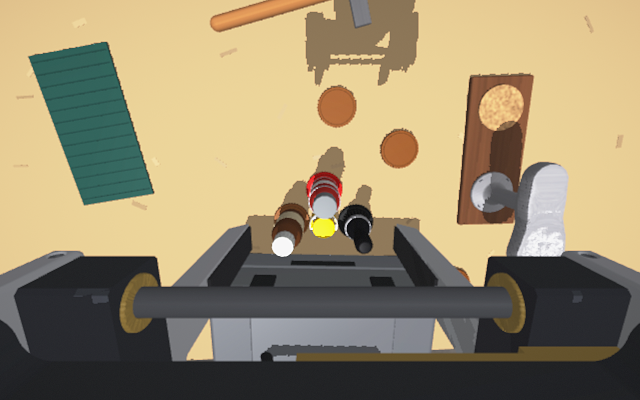

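Run:
```python
from meas import *
c=camera("wrist")
h=cv2.cvtColor(c["pixels"],cv2.COLOR_BGR2HSV).astype(int);H,S,V=[h[...,i] for i in range(3)]
for n,p in dict(tin=(323,228),wc=(282,244),gc=(324,204),cork=(500,108),dau=(364,247),red=(312,190),tab=(430,200),steel=(372,235)).items(): print(n,h[p[1],p[0]])
crop(c,240,150,420,280,4.4,"w1c.png")
m=((H>60)&(H<100)&(S>60)&(V<150)&(np.arange(640)[None]<200)).astype(np.uint8)
cnt=max(cv2.findContours(m,0,1)[0],key=cv2.contourArea);q=cv2.approxPolyDP(cnt,6,True)[:,0];P=np.array([plane(c,*x,4)[:2] for x in q]);print(P.round(1).tolist(),P.mean(0))
```

```text
tin [ 30 191 247]
wc [  0   0 247]
gc [103  15 201]
cork [ 17 114 235]
dau [120   7  69]
red [  0 115 201]
tab [ 22  88 237]
steel [ 17  95 139]
[[348.6, -287.8], [363.4, -415.2], [607.1, -387.9], [592.0, -260.3]] [ 477.79566063 -337.81086794]
```

View pics/w1c.png

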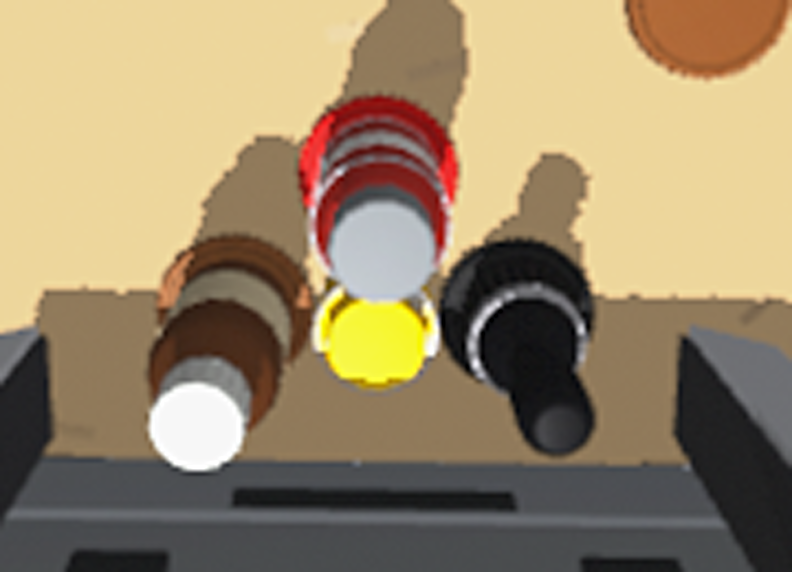

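Run:
```python
from meas import *
c=camera("wrist")
h=cv2.cvtColor(c["pixels"],cv2.COLOR_BGR2HSV).astype(int);H,S,V=[h[...,i] for i in range(3)]
def show(n,m,b,z):
    r=blob(c,m.astype(np.uint8),b); print(n,r[0].round(1),r[1],plane(c,*r[0],z).round(1)[:2],plane(c,*r[2],z).round(1)[:2])
show("tin",(H>24)&(H<34)&(S>150)&(V>200),(305,210,345,240),45)
show("wc",(S<30)&(V>215),(265,230,300,260),128)
show("gc",(S<30)&(V>185),(308,190,345,222),128)
show("dau",(V>50)&(S<60),(356,238,378,256),126)
show("cork",(V>195)&(H<22),(478,84,524,132),16)
# dauber steel band bright arc
r=blob(c,((H<8)|(H>172)).__and__(S>150).__and__(V>200).astype(np.uint8),(300,160,350,215)); print("red lid px",r)
# toolbox bottom front edge
ex=[]
for u in range(262,390,6):
    col=V[246:266,u].astype(float); d=-np.diff(col); k=np.argmax(d); ex.append((u,246.5+k))
P=np.array([plane(c,*e,0)[:2] for e in ex]);p=np.polyfit(P[:,1],P[:,0],1);print("edge",p,np.degrees(np.arctan(-p[0])), np.abs(P[:,0]-np.polyval(p,P[:,1])).max())
```

```text
tin [323.5 228.1] 340 [658.9  39.5] [658.9  39.5]
wc [282.5 247.1] 326 [655.2 -18.3] [655.2 -18.3]
gc [324.1 208.3] 417 [602.2  42.7] [602.8  42.4]
dau [363.6 248.3] 65 [664.   95.3] [664.   95.3]
cork [500.9 105.8] 1466 [476.5 336.3] [476.7 336.4]
red lid px (array([310.31578947, 183.78947368]), np.int32(57), array([310.17520142, 184.17414856]))
edge [6.00682484e-02 7.28879551e+02] -3.437526663379373 10.340052807517282
```

Call:
jog_arm:
  commands:
    - [0.015, 0.002, -0.03, 0, 0, 0, 0.64]
    - [0.0313, 0.0034, -0.07, 0, 0, 0, 0.64]
    - [0.0313, 0.0034, -0.11, 0, 0, 0, 0.64]
    - [0.0313, 0.0034, -0.135, 0, 0, 0, 0.64]
    - [0.0313, 0.0034, -0.15, 0, 0, 0, 0.64]
    - [0.0313, 0.0034, -0.165, 0, 0, 0, 0.64]
    - [0.0313, 0.0034, -0.18, 0, 0, 0, 0.64]
    - [0.0313, 0.0034, -0.19, 0, 0, 0, 0.64]
    - [0.0313, 0.0034, -0.195, 0, 0, 0, 0.64]
    - [0.0313, 0.0034, -0.195, 0, 0, 0, 0.64]
  grip_force: 25

```text
clock: 3.3
eef_pos: [598.4, 46.4, 103.4]
eef_rot: [3.142, -0.0, 3.092]
wrist_force: [0.5, -0.5, 0.7]
finger_gap: 60.5
```

Run:
```python
from meas import *
w=camera("wrist");print(manip.read_state()["eef_pos"]); cv2.imwrite("pics/w2.png",w["pixels"])
```

```text
[598.53665985  46.38614483 103.76197219]
```

View pics/w2.png

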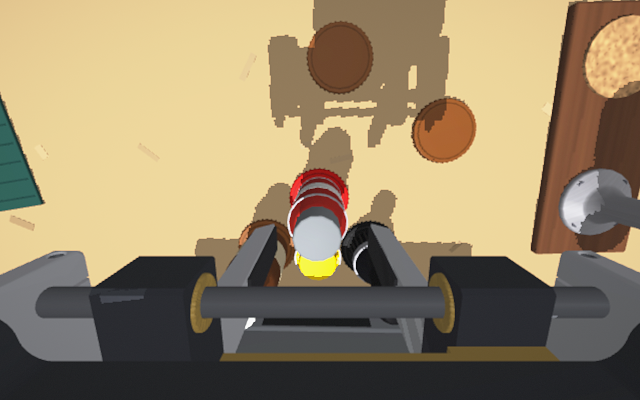

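Call:
jog_arm:
  commands:
    - [0.003, -0.0044, 0, 0, 0, 0, 0.64]
    - [0.003, -0.0044, 0, 0, 0, 0, 0.64]
    - [0.003, -0.0044, 0, 0, 0, 0, 0.5]
    - [0.003, -0.0044, 0, 0, 0, 0, 0.44]
    - [0.003, -0.0044, 0, 0, 0, 0, 0.41]
    - [0.003, -0.0044, 0, 0, 0, 0, 0.3]
    - [0.003, -0.0044, 0, 0, 0, 0, 0.3]
    - [0.003, -0.0044, 0, 0, 0, 0, 0.3]
    - [0.003, -0.0044, 0, 0, 0, 0, 0.3]
    - [0.003, -0.0044, 0, 0, 0, 0, 0.3]
  grip_force: 25

```text
clock: 4.6
eef_pos: [601.4, 42.1, 103.4]
eef_rot: [3.142, 0.0, 3.092]
wrist_force: [-0.2, 0.2, -0.6]
finger_gap: 28.3
```

Run:
```python
from meas import *
w=camera("wrist");s=manip.read_state();print(s["eef_pos"],s["finger_gap"],s["wrist_force"]); crop(w,200,140,460,360,3,"w3.png")
```

```text
[601.35751458  42.01425913 103.46651096] 27.93197793732749 [-0.50723383 -0.35386288 -0.19326925]
```

View pics/w3.png

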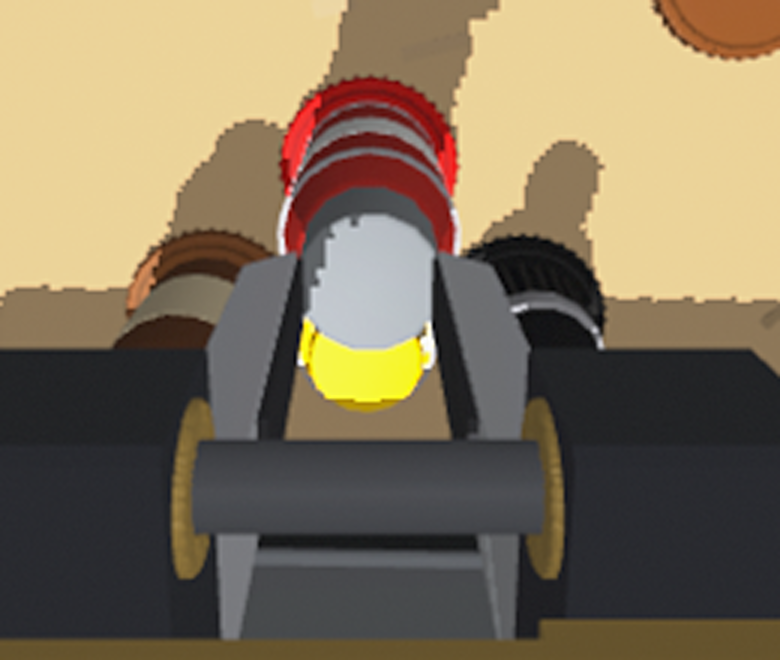

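Run:
```python
from meas import *
w=camera("wrist");p=manip.read_state()["eef_pos"]
for z in (103.5,122.5,128): 
    q=proj(w,(p[0],p[1],z))[0]; print(z,q,(q-[200,140])*3)
R=cv2.Rodrigues(w["rvec"])[0]; print("cam pos",(-R.T@w["tvec"]).round(0),"axis",R[2].round(2))
h=cv2.cvtColor(w["pixels"],cv2.COLOR_BGR2HSV).astype(int)
r=blob(w,((h[...,1]<30)&(h[...,2]>170)).astype(np.uint8),(290,205,350,265));print(r,plane(w,*r[0],128),plane(w,*r[2],128))
t=camera("top");crop(t,270,150,350,250,5,"t3.png")
```

```text
103.5 [321.09029175 222.95001197] [363.27087526 248.85003592]
122.5 [321.03724422 231.56234621] [363.11173265 274.68703864]
128 [321.01998656 234.36414804] [363.05995968 283.09244411]
cam pos [534.  46. 309.] axis [ 0.24 -0.01 -0.97]
(array([323.78724789, 235.68770332]), np.int32(1537), array([323.32131958, 239.81297302])) [602.36656026  43.85150821 128.        ] [605.28611218  43.39715335 128.        ]
```

View pics/t3.png

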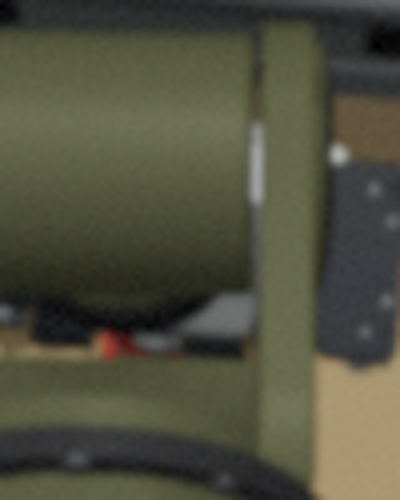

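Call:
jog_arm:
  commands:
    - [0, 0, 0, 0, 0, 0, 0.25]
    - [0, 0, 0, 0, 0, 0, 0.2]
    - [0, 0, 0, 0, 0, 0, 0.2]
    - [0, 0, 0, 0, 0, 0, 0.2]
    - [0, 0, 0, 0, 0, 0, 0.2]
    - [0, 0, 0, 0, 0, 0, 0.2]
    - [0, 0, 0, 0, 0, 0, 0.2]
    - [0, 0, 0, 0, 0, 0, 0.2]
    - [0, 0, 0, 0, 0, 0, 0.2]
    - [0, 0, 0, 0, 0, 0, 0.2]
  grip_force: 25

```text
clock: 6.0
eef_pos: [601.3, 42.1, 103.4]
eef_rot: [-3.142, -0.0, 3.092]
wrist_force: [-0.7, -0.0, -0.2]
finger_gap: 18.7
```

Run:
```python
from meas import *
w=camera("wrist");s=manip.read_state();print(s["eef_pos"],s["finger_gap"],s["wrist_force"]); crop(w,200,140,460,360,3,"w4.png")
```

```text
[601.35654111  42.05909252 103.4529444 ] 18.618762787351468 [ 0.84214779  0.56373264 -0.18119674]
```

View pics/w4.png

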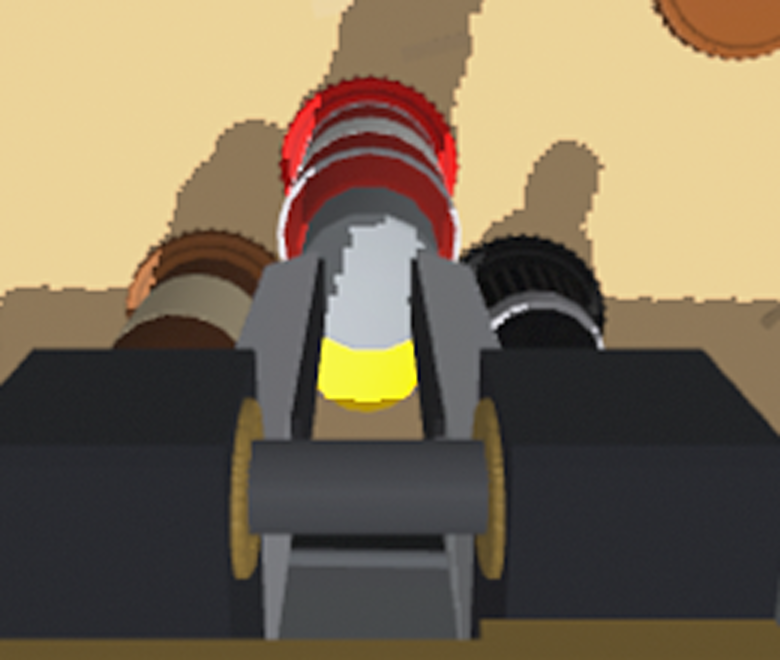

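Run:
```python
from meas import *
w=camera("wrist");s=camera("side")
cv2.imwrite("pics/w5.png",w["pixels"])
crop(s,260,100,420,220,5,"s5.png")
for z in (103,115,130,145): print(z,plane(w,307,227,z).round(1),plane(w,338,227,z).round(1))
print(proj(s,[(601.4,42,103.4),(601.4,42,128)]), (proj(s,[(601.4,42,103.4),(601.4,42,128)])-[260,100])*5)
```

```text
103 [604.2  31.2 103. ] [605.3  54.6 103. ]
115 [600.1  32.1 115. ] [601.2  54.1 115. ]
130 [595.   33.2 130. ] [596.   53.5 130. ]
145 [589.9  34.2 145. ] [590.9  52.9 145. ]
[[310.43229617 181.08968104]
 [310.17462915 175.5937606 ]] [[252.16148085 405.44840521]
 [250.87314574 377.96880301]]
```

View pics/s5.png

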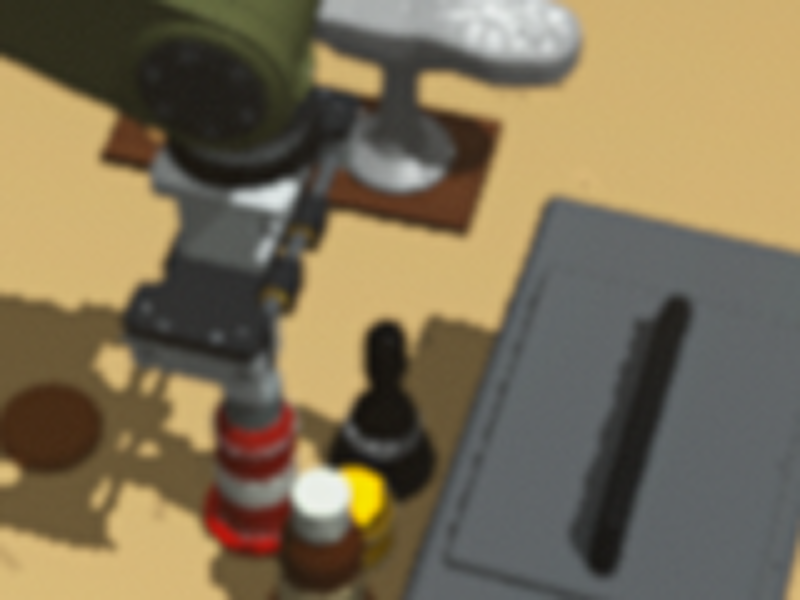

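View pics/w5.png

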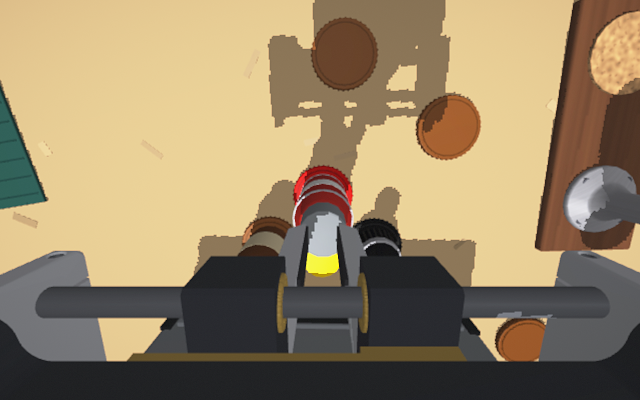

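Call:
jog_arm:
  commands:
    - [0, 0, 0, 0, 0, 0, 0.5]
    - [0, 0, 0, 0, 0, 0, 0.64]
    - [0, 0, 0, 0, 0, 0, 0.64]
    - [0, 0, 0, 0, 0, 0, 0.64]
    - [0, 0, 0, 0, 0, 0, 0.64]
    - [0, 0, 0, 0, 0, 0, 0.64]
    - [0, 0, 0, 0, 0, 0, 0.64]
    - [0, 0, 0, 0, 0, 0, 0.64]
    - [0, 0, 0, 0, 0, 0, 0.64]
    - [0, 0, 0, 0, 0, 0, 0.64]
  grip_force: 25

```text
clock: 7.4
eef_pos: [601.4, 42.0, 103.4]
eef_rot: [3.142, -0.0, 3.092]
wrist_force: [0.2, 0.2, 1.2]
finger_gap: 59.9
```

Run:
```python
from meas import *
w=camera("wrist");s=manip.read_state();print(s["eef_pos"],s["eef_rot"],s["finger_gap"])
p=s["eef_pos"];g=s["finger_gap"]/2;a=s["eef_rot"][2]-np.pi/2
j=np.array([np.cos(a),np.sin(a)]);x=np.array([j[1],-j[0]])
for off in (0,10,20,30,40):
    P=[np.r_[p[:2]+sg*g*j+sx*8*x,p[2]+off] for sg in(-1,1) for sx in (-1,1)]
    print(off,proj(w,P).round(1).tolist())
crop(w,240,190,400,310,5,"w6.png")
```

```text
[601.39256858  42.06094282 103.46184191] [-3.14158284e+00  8.13484175e-05  3.09187187e+00] 60.29348810714976
0 [[280.6, 212.8], [281.3, 233.1], [361.6, 212.7], [360.9, 233.0]]
10 [[278.7, 216.7], [279.5, 237.9], [363.5, 216.6], [362.7, 237.8]]
20 [[276.5, 221.0], [277.4, 243.1], [365.6, 220.9], [364.7, 243.1]]
30 [[274.1, 225.7], [275.1, 248.9], [367.9, 225.7], [366.9, 248.8]]
40 [[271.5, 231.0], [272.6, 255.3], [370.4, 230.9], [369.4, 255.2]]
```

View pics/w6.png

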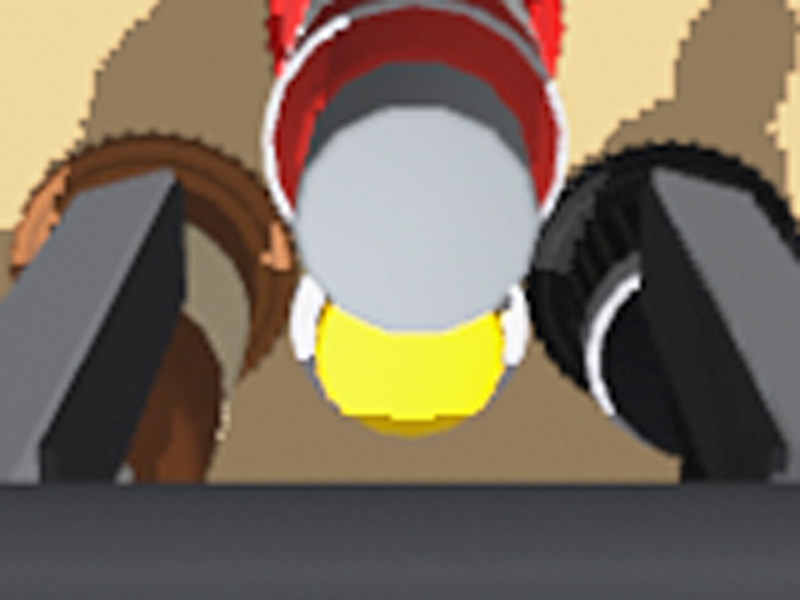

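Call:
jog_arm:
  commands:
    - [0, 0, -0.006, 0, 0, 0, 0.64]
    - [0, 0, -0.014, 0, 0, 0, 0.64]
    - [0, 0, -0.021, 0, 0, 0, 0.64]
    - [0, 0, -0.0255, 0, 0, 0, 0.64]
    - [0, 0, -0.0255, 0, 0, 0, 0.5]
    - [0, 0, -0.0255, 0, 0, 0, 0.42]
    - [0, 0, -0.0255, 0, 0, 0, 0.25]
    - [0, 0, -0.0255, 0, 0, 0, 0.25]
    - [0, 0, -0.0255, 0, 0, 0, 0.25]
    - [0, 0, -0.0255, 0, 0, 0, 0.25]
  grip_force: 25

```text
clock: 8.7
eef_pos: [601.5, 42.1, 78.2]
eef_rot: [3.142, 0.001, 3.092]
wrist_force: [0.3, 0.7, 3.4]
finger_gap: 33.7
```

Run:
```python
from meas import *
w=camera("wrist");s=manip.read_state();print(s["eef_pos"],s["finger_gap"],s["wrist_force"]); crop(w,240,190,400,310,5,"w7.png")
```

```text
[601.50760695  42.10239533  78.18546216] 33.446205796256685 [-0.19633015  1.32540242  2.44540616]
```

View pics/w7.png

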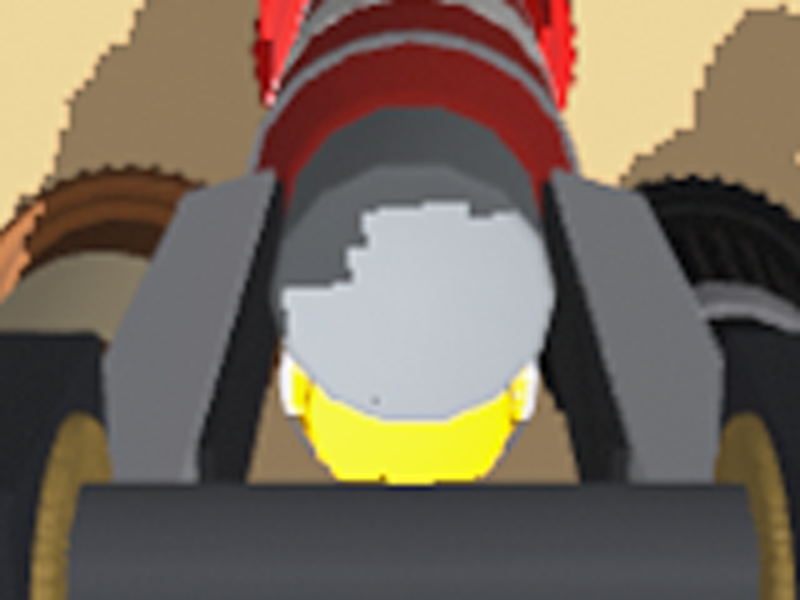

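Call:
jog_arm:
  commands:
    - [0, 0, 0.01, 0, 0, 0, 0.25]
    - [0, 0, 0.03, 0, 0, 0, 0.25]
    - [0, 0, 0.06, 0, 0, 0, 0.25]
    - [0, 0, 0.095, 0, 0, 0, 0.25]
    - [0, 0, 0.125, 0, 0, 0, 0.25]
    - [0, -0.01, 0.14, 0, 0, 0, 0.25]
    - [-0.003, -0.035, 0.145, 0, 0, 0, 0.25]
    - [-0.008, -0.07, 0.145, 0, 0, 0, 0.25]
    - [-0.014, -0.11, 0.145, 0, 0, 0, 0.25]
    - [-0.02, -0.155, 0.145, 0, 0, 0, 0.25]
  grip_force: 25

```text
clock: 10.0
eef_pos: [580.7, -114.6, 222.3]
eef_rot: [3.141, -0.001, 3.092]
wrist_force: [0.4, -0.0, -2.1]
finger_gap: 33.4
```

Call:
jog_arm:
  commands:
    - [-0.006, -0.045, 0, 0, 0, 0, 0.25]
    - [-0.012, -0.09, 0, 0, 0, 0, 0.25]
    - [-0.018, -0.135, 0, 0, 0, 0, 0.25]
    - [-0.024, -0.17, 0, 0, 0, 0, 0.25]
    - [-0.028, -0.2, -0.005, 0, 0, 0, 0.25]
    - [-0.0295, -0.215, -0.015, 0, 0, 0, 0.25]
    - [-0.0295, -0.219, -0.035, 0, 0, 0, 0.25]
    - [-0.0295, -0.219, -0.06, 0, 0, 0, 0.25]
    - [-0.0295, -0.219, -0.09, 0, 0, 0, 0.25]
    - [-0.0295, -0.219, -0.115, 0, 0, 0, 0.25]
  grip_force: 25

```text
clock: 11.25
eef_pos: [551.4, -331.3, 105.9]
eef_rot: [3.141, -0.002, 3.092]
wrist_force: [0.7, -0.8, -2.0]
finger_gap: 33.5
```

Run:
```python
from meas import *
w=camera("side");s=manip.read_state();print(s["eef_pos"],s["finger_gap"],s["wrist_force"],s["joints"]); cv2.imwrite("pics/s8.png",w["pixels"])
```

```text
[ 550.24429618 -330.51205366  102.35597576] 33.51671689877266 [-0.8768844   0.76886254 -6.02952625] [-5.97988033e-01  5.73025420e-01  1.31307361e+00  6.58545038e-05
  1.26192822e+00 -2.11938758e+00]
```

View pics/s8.png

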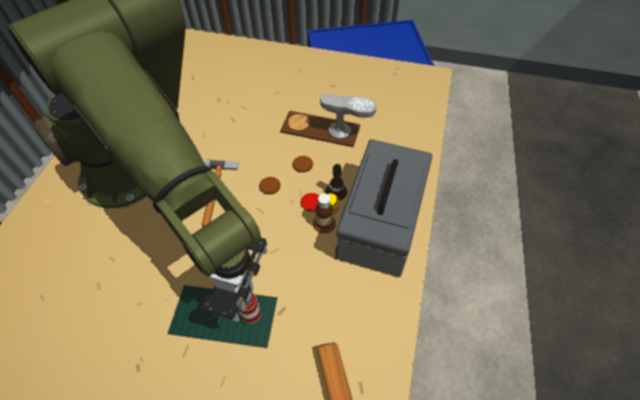

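Call:
jog_arm:
  commands:
    - [0, 0, 0, 0, 0, 0, 0.25]
    - [0, 0, -0.005, 0, 0, 0, 0.25]
    - [0, 0, -0.012, 0, 0, 0, 0.25]
    - [0, 0, -0.019, 0, 0, 0, 0.25]
    - [0, 0, -0.025, 0, 0, 0, 0.25]
    - [0, 0, -0.029, 0, 0, 0, 0.25]
    - [0, 0, -0.031, 0, 0, 0, 0.25]
    - [0, 0, -0.032, 0, 0, 0, 0.25]
    - [0, 0, -0.032, 0, 0, 0, 0.25]
    - [0, 0, -0.032, 0, 0, 0, 0.25]
  grip_force: 25

```text
clock: 12.55
eef_pos: [551.9, -332.0, 76.1]
eef_rot: [-3.141, 0.0, 3.092]
wrist_force: [-0.5, 0.1, -1.6]
finger_gap: 33.8
```

Call:
jog_arm:
  commands:
    - [0, 0, -0.001, 0, 0, 0, 0.25]
    - [0, 0, -0.0018, 0, 0, 0, 0.25]
    - [0, 0, -0.0018, 0, 0, 0, 0.25]
    - [0, 0, -0.0018, 0, 0, 0, 0.38]
    - [0, 0, -0.0018, 0, 0, 0, 0.5]
    - [0, 0, -0.0018, 0, 0, 0, 0.64]
    - [0, 0, 0.005, 0, 0, 0, 0.64]
    - [0, 0, 0.03, 0, 0, 0, 0.64]
    - [0, 0, 0.07, 0, 0, 0, 0.64]
    - [0, 0, 0.11, 0, 0, 0, 0.64]
  grip_force: 25

```text
clock: 13.8
eef_pos: [551.8, -331.9, 187.7]
eef_rot: [-3.141, 0.0, 3.092]
wrist_force: [-0.9, 0.2, 0.2]
finger_gap: 60.5
```

Run:
```python
from meas import *
w=camera("side");s=manip.read_state();print(s["eef_pos"],s["finger_gap"],s["wrist_force"]); crop(w,140,220,360,360,3,"s9.png")
```

```text
[ 553.1908638  -332.85497357  193.89730928] 59.88620559868429 [0.71028531 0.17401585 4.44369391]
```

View pics/s9.png

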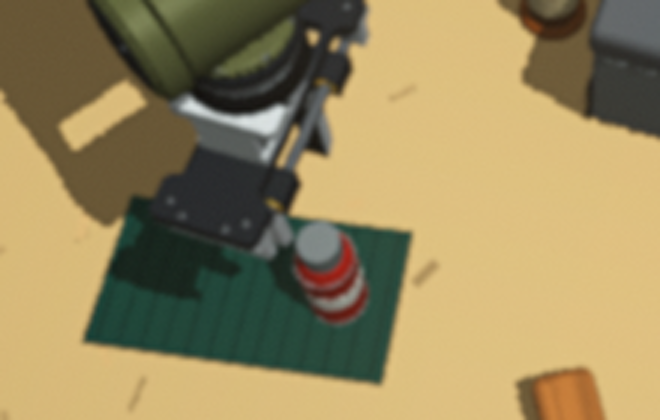

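Call:
jog_arm:
  commands:
    - [0.012, 0.035, 0, 0, 0, 0, 0.64]
    - [0.028, 0.085, 0, 0, 0, 0, 0.64]
    - [0.046, 0.14, 0, 0, 0, 0, 0.64]
    - [0.064, 0.19, 0, 0, 0, 0, 0.64]
    - [0.082, 0.245, 0, 0, 0, 0, 0.64]
    - [0.095, 0.285, -0.01, 0, 0, 0, 0.64]
    - [0.102, 0.305, -0.025, 0, 0, 0, 0.64]
    - [0.1041, 0.3127, -0.04, 0, 0, 0, 0.64]
    - [0.1041, 0.3127, -0.05, 0, 0, 0, 0.64]
    - [0.1041, 0.3127, -0.05, 0, 0, 0, 0.64]
  grip_force: 25

```text
clock: 15.1
eef_pos: [655.4, -20.6, 135.0]
eef_rot: [-3.142, -0.002, 3.09]
wrist_force: [0.5, 0.7, 0.7]
finger_gap: 60.8
```

```bash
cat > wl.py <<'E'
from meas import *
def look(name):
    w=camera("wrist");s=manip.read_state();p=s["eef_pos"];print(p.round(2),round(s["finger_gap"],1),s["wrist_force"].round(1))
    im=w["pixels"].copy()
    cv2.imwrite("pics/"+name,im); return w,s,cv2.cvtColor(im,cv2.COLOR_BGR2HSV).astype(int)
E
python3 - <<'E'
from wl import *
w,s,h=look("w10.png");H,S,V=[h[...,i] for i in range(3)]
r=blob(w,((S<30)&(V>200)).astype(np.uint8),(295,190,350,270));print(r[0],r[1],plane(w,*r[0],128),plane(w,*r[2],128))
E
```

```text
[655.78 -20.5  135.92] 60.7 [ 0.3 -0.3 -0.3]
[323.5712963  219.50185185] 1080 [655.0263949  -18.63185604 128.        ] [655.02591178 -18.63441814 128.        ]
```

View pics/w10.png

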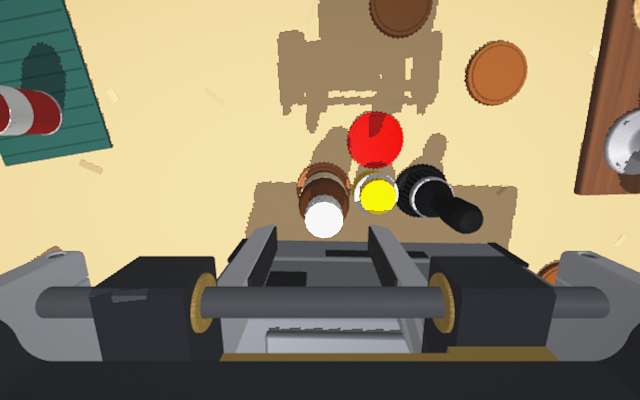

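Call:
jog_arm:
  commands:
    - [0, 0.0008, -0.015, 0, 0, 0, 0.64]
    - [0, 0.0008, -0.035, 0, 0, 0, 0.64]
    - [0, 0.0008, -0.05, 0, 0, 0, 0.64]
    - [0, 0.0008, -0.058, 0, 0, 0, 0.64]
    - [0, 0.0008, -0.061, 0, 0, 0, 0.6]
    - [0, 0.0008, -0.061, 0, 0, 0, 0.45]
    - [0, 0.0008, -0.061, 0, 0, 0, 0.36]
    - [0, 0.0008, -0.061, 0, 0, 0, 0.2]
    - [0, 0.0008, -0.061, 0, 0, 0, 0.2]
    - [0, 0.0008, -0.061, 0, 0, 0, 0.2]
  grip_force: 25

```text
clock: 16.4
eef_pos: [656.1, -18.5, 75.3]
eef_rot: [-3.142, 0.001, 3.092]
wrist_force: [0.1, 0.7, 2.3]
finger_gap: 29.4
```

Run:
```python
from wl import *
w,s,h=look("w11.png"); crop(w,240,190,400,310,5,"w11c.png")
```

```text
[656.15 -18.47  75.29] 29.6 [-0.6  0.6  3.3]
```

View pics/w11c.png

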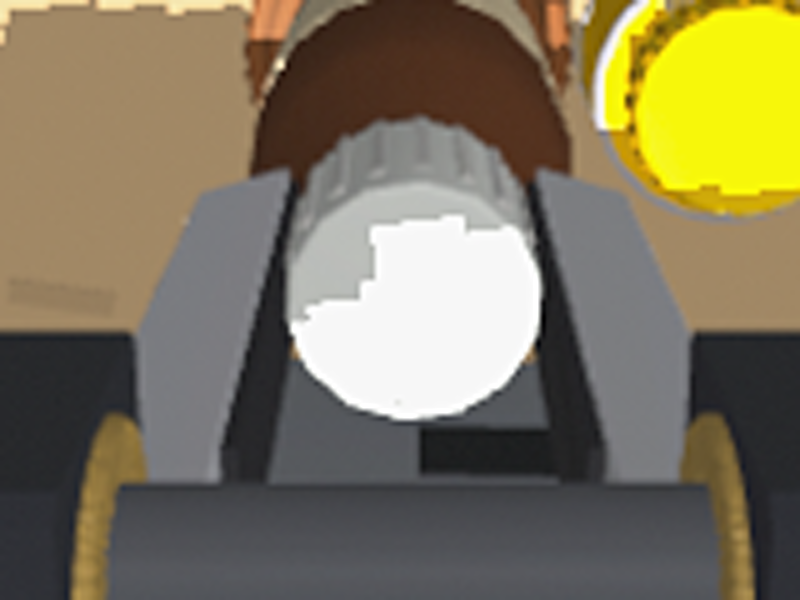

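Call:
jog_arm:
  commands:
    - [0, 0, 0.01, 0, 0, 0, 0.2]
    - [0, 0, 0.03, 0, 0, 0, 0.2]
    - [0, 0, 0.06, 0, 0, 0, 0.2]
    - [0, 0, 0.095, 0, 0, 0, 0.2]
    - [-0.004, -0.007, 0.125, 0, 0, 0, 0.2]
    - [-0.013, -0.023, 0.14, 0, 0, 0, 0.2]
    - [-0.028, -0.05, 0.145, 0, 0, 0, 0.2]
    - [-0.048, -0.087, 0.145, 0, 0, 0, 0.2]
    - [-0.07, -0.127, 0.145, 0, 0, 0, 0.2]
    - [-0.093, -0.168, 0.145, 0, 0, 0, 0.2]
  grip_force: 25

```text
clock: 17.7
eef_pos: [561.4, -188.1, 220.0]
eef_rot: [3.142, -0.0, 3.092]
wrist_force: [1.3, -0.7, -0.6]
finger_gap: 29.7
```

Call:
jog_arm:
  commands:
    - [-0.022, -0.04, 0, 0, 0, 0, 0.2]
    - [-0.044, -0.079, 0, 0, 0, 0, 0.2]
    - [-0.062, -0.111, 0, 0, 0, 0, 0.2]
    - [-0.076, -0.137, -0.005, 0, 0, 0, 0.2]
    - [-0.083, -0.149, -0.015, 0, 0, 0, 0.2]
    - [-0.0856, -0.154, -0.035, 0, 0, 0, 0.2]
    - [-0.0856, -0.154, -0.06, 0, 0, 0, 0.2]
    - [-0.0856, -0.154, -0.085, 0, 0, 0, 0.2]
    - [-0.0856, -0.154, -0.103, 0, 0, 0, 0.2]
    - [-0.0856, -0.154, -0.115, 0, 0, 0, 0.2]
  grip_force: 25

```text
clock: 18.95
eef_pos: [477.2, -340.2, 104.0]
eef_rot: [3.141, -0.001, 3.092]
wrist_force: [-0.9, 0.1, -1.5]
finger_gap: 29.4
```

Call:
jog_arm:
  commands:
    - [0, 0, -0.003, 0, 0, 0, 0.2]
    - [0, 0, -0.008, 0, 0, 0, 0.2]
    - [0, 0, -0.014, 0, 0, 0, 0.2]
    - [0, 0, -0.02, 0, 0, 0, 0.2]
    - [0, 0, -0.025, 0, 0, 0, 0.2]
    - [0, 0, -0.029, 0, 0, 0, 0.2]
    - [0, 0, -0.031, 0, 0, 0, 0.2]
    - [0, 0, -0.032, 0, 0, 0, 0.2]
    - [0, 0, -0.032, 0, 0, 0, 0.2]
    - [0, 0, -0.032, 0, 0, 0, 0.2]
  grip_force: 25

```text
clock: 20.2
eef_pos: [477.4, -340.5, 73.1]
eef_rot: [-3.141, 0.0, 3.092]
wrist_force: [-0.4, 0.0, -1.8]
finger_gap: 29.4
```

Release, rise.

Call:
jog_arm:
  commands:
    - [0, 0, -0.001, 0, 0, 0, 0.2]
    - [0, 0, -0.0018, 0, 0, 0, 0.2]
    - [0, 0, -0.0018, 0, 0, 0, 0.2]
    - [0, 0, -0.0018, 0, 0, 0, 0.35]
    - [0, 0, -0.0018, 0, 0, 0, 0.48]
    - [0, 0, -0.0018, 0, 0, 0, 0.6]
    - [0, 0, 0.005, 0, 0, 0, 0.64]
    - [0, 0, 0.03, 0, 0, 0, 0.64]
    - [0, 0, 0.07, 0, 0, 0, 0.64]
    - [0, 0, 0.11, 0, 0, 0, 0.64]
  grip_force: 25

```text
clock: 21.45
eef_pos: [477.3, -340.4, 184.7]
eef_rot: [-3.141, 0.0, 3.092]
wrist_force: [-0.4, -0.1, -0.3]
finger_gap: 60.2
```

Run:
```python
from wl import *
w,s,h=look("w12.png");c=camera("side"); crop(c,140,150,360,360,2.5,"s12.png")
t=camera("top");crop(t,190,110,390,260,4,"t12.png")
```

```text
[ 478.66 -341.49  190.49] 60.4 [ 0.1 -0.2  5.7]
```

View pics/s12.png

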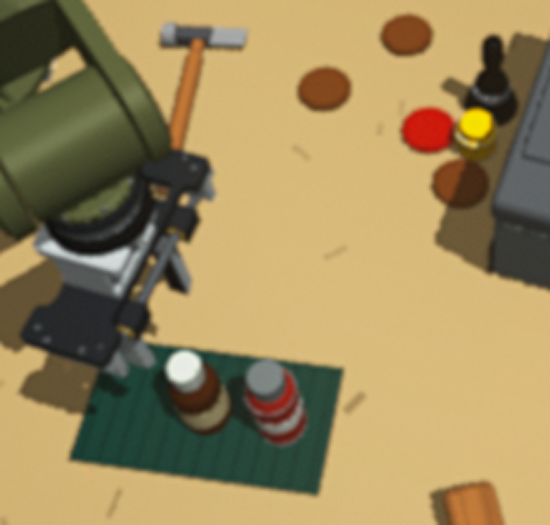

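View pics/t12.png

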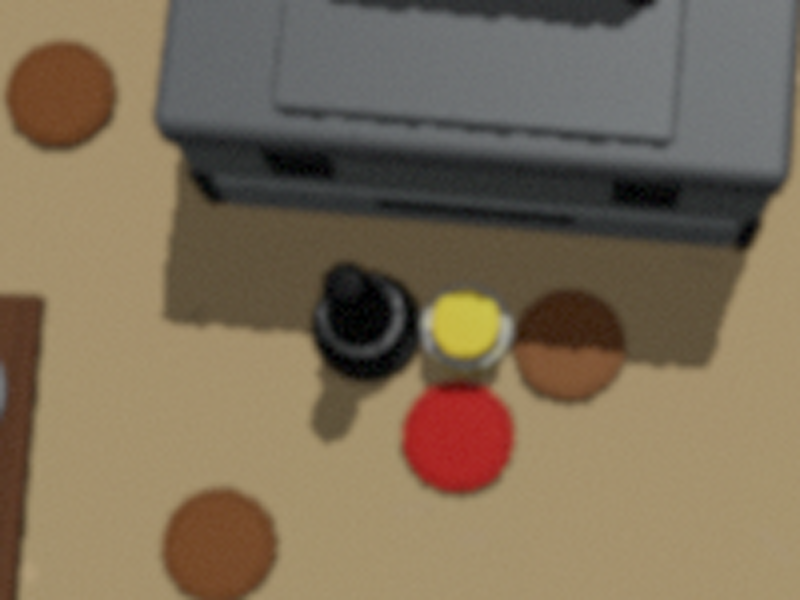

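Call:
jog_arm:
  commands:
    - [0.012, 0.03, 0, 0, 0, 0, 0.64]
    - [0.032, 0.076, 0, 0, 0, 0, 0.64]
    - [0.053, 0.125, 0, 0, 0, 0, 0.64]
    - [0.075, 0.176, 0, 0, 0, 0, 0.64]
    - [0.097, 0.228, 0, 0, 0, 0, 0.64]
    - [0.119, 0.28, 0, 0, 0, 0, 0.64]
    - [0.141, 0.332, 0, 0, 0, 0, 0.64]
    - [0.162, 0.38, 0, 0, 0, 0, 0.64]
    - [0.178, 0.418, -0.015, 0, 0, 0, 0.64]
    - [0.1855, 0.4365, -0.035, 0, 0, 0, 0.64]
  grip_force: 25

```text
clock: 22.85
eef_pos: [662.9, 97.8, 146.0]
eef_rot: [-3.141, -0.001, 3.093]
wrist_force: [-0.2, 0.3, -0.1]
finger_gap: 60.5
```

Run:
```python
from wl import *
w,s,h=look("w13.png");H,S,V=[h[...,i] for i in range(3)]
crop(w,260,150,420,270,5,"w13c.png")
for n,m,b,z in (("red",((H<8)|(H>172))&(S>150),(180,90,320,220),8),("tin",(H>24)&(H<34)&(S>150)&(V>200),(180,150,320,220),45),("brown",(H<16)&(S>120),(130,130,240,230),8)):
    r=blob(w,m.astype(np.uint8),b);print(n,r[0].round(1),r[1],plane(w,*r[0],z).round(1),plane(w,*r[2],z).round(1))
```

```text
[661.96  98.8  142.52] 60.1 [-0.1  1.  -2.7]
red [272.7 137.9] 2368 [600.9  44.    8. ] [600.8  43.9   8. ]
tin [268.2 192.3] 840 [657.9  40.1  45. ] [657.9  40.4  45. ]
brown [221.8 185.1] 1726 [653.7 -22.8   8. ] [653.6 -22.7   8. ]
```

View pics/w13.png

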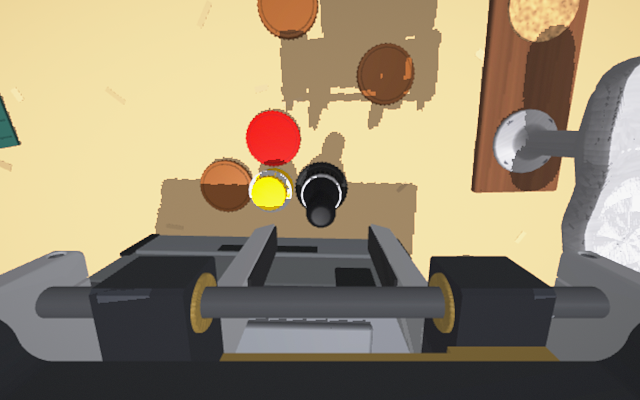

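View pics/w13c.png

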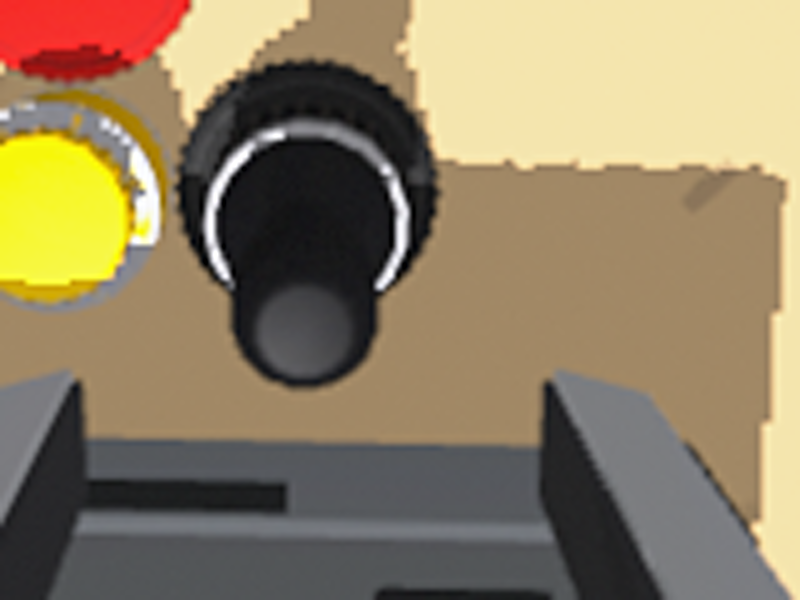

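Run:
```python
from wl import *
w,s,h=look("w14.png");V=h[...,2]
crop(w,260,150,420,270,5,"w14c.png")
r=blob(w,((V>52)&(h[...,1]<60)).astype(np.uint8),(308,204,334,230));print(r,plane(w,*r[0],126),s["eef_rot"])
```

```text
[661.58  96.96 143.83] 60.3 [ 0.3 -0.8  0.7]
(array([319.03571429, 218.64285714]), np.int32(280), array([319.03326416, 218.625     ])) [663.52463205  96.97508691 126.        ] [-3.14083047 -0.00569254  3.09333991]
```

View pics/w14c.png

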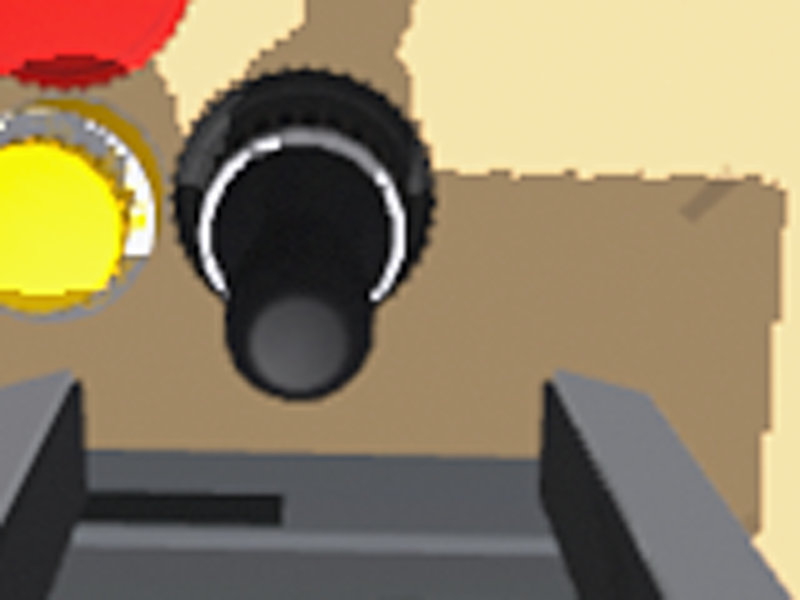

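Call:
jog_arm:
  commands:
    - [0, 0, 0, 0, 0, 0, 0.64]
    - [0, 0, -0.015, 0, 0, 0, 0.64]
    - [0, 0, -0.035, 0, 0, 0, 0.64]
    - [0, 0, -0.055, 0, 0, 0, 0.64]
    - [0, 0, -0.07, 0, 0, 0, 0.64]
    - [0, 0, -0.078, 0, 0, 0, 0.64]
    - [0, 0, -0.08, 0, 0, 0, 0.64]
    - [0, 0, -0.08, 0, 0, 0, 0.64]
    - [0, 0, -0.08, 0, 0, 0, 0.64]
    - [0, 0, -0.08, 0, 0, 0, 0.64]
  grip_force: 25

```text
clock: 24.2
eef_pos: [663.0, 96.1, 68.3]
eef_rot: [3.142, 0.001, 3.092]
wrist_force: [0.2, 0.3, -0.2]
finger_gap: 60.0
```

Run:
```python
from wl import *
w,s,h=look("w15.png");V=h[...,2]
crop(w,260,170,420,290,5,"w15c.png")
```

```text
[662.97  96.06  68.22] 60.0 [0.6 0.3 0.5]
```

View pics/w15c.png

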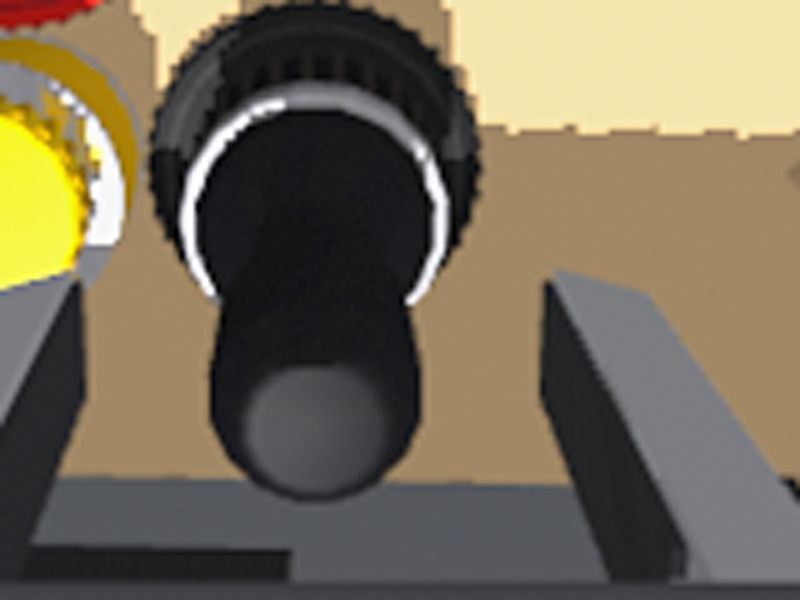

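Call:
jog_arm:
  commands:
    - [0, 0, -0.001, 0, 0, 0, 0.5]
    - [0, 0, -0.001, 0, 0, 0, 0.36]
    - [0, 0, -0.001, 0, 0, 0, 0.3]
    - [0, 0, -0.001, 0, 0, 0, 0.15]
    - [0, 0, -0.001, 0, 0, 0, 0.15]
    - [0, 0, -0.001, 0, 0, 0, 0.15]
    - [0, 0, -0.001, 0, 0, 0, 0.15]
    - [0, 0, 0.005, 0, 0, 0, 0.15]
    - [0, 0, 0.02, 0, 0, 0, 0.15]
    - [0, 0, 0.045, 0, 0, 0, 0.15]
  grip_force: 25

```text
clock: 25.5
eef_pos: [662.6, 96.0, 113.8]
eef_rot: [-3.142, -0.001, 3.092]
wrist_force: [0.4, 0.2, -1.3]
finger_gap: 25.4
```

Call:
jog_arm:
  commands:
    - [0, 0, 0.03, 0, 0, 0, 0.15]
    - [0, 0, 0.06, 0, 0, 0, 0.15]
    - [-0.005, -0.009, 0.085, 0, 0, 0, 0.15]
    - [-0.015, -0.026, 0.1, 0, 0, 0, 0.15]
    - [-0.031, -0.053, 0.103, 0, 0, 0, 0.15]
    - [-0.052, -0.089, 0.103, 0, 0, 0, 0.15]
    - [-0.076, -0.13, 0.103, 0, 0, 0, 0.15]
    - [-0.1, -0.171, 0.103, 0, 0, 0, 0.15]
    - [-0.124, -0.212, 0.103, 0, 0, 0, 0.15]
    - [-0.148, -0.253, 0.103, 0, 0, 0, 0.15]
  grip_force: 25

```text
clock: 26.75
eef_pos: [513.2, -158.6, 216.2]
eef_rot: [-3.141, 0.0, 3.091]
wrist_force: [0.4, -0.9, -1.5]
finger_gap: 25.6
```

Call:
jog_arm:
  commands:
    - [-0.024, -0.041, 0, 0, 0, 0, 0.15]
    - [-0.048, -0.082, 0, 0, 0, 0, 0.15]
    - [-0.07, -0.12, 0, 0, 0, 0, 0.15]
    - [-0.09, -0.154, 0, 0, 0, 0, 0.15]
    - [-0.104, -0.178, -0.005, 0, 0, 0, 0.15]
    - [-0.112, -0.192, -0.02, 0, 0, 0, 0.15]
    - [-0.112, -0.192, -0.045, 0, 0, 0, 0.15]
    - [-0.112, -0.192, -0.075, 0, 0, 0, 0.15]
    - [-0.112, -0.192, -0.1, 0, 0, 0, 0.15]
    - [-0.112, -0.192, -0.115, 0, 0, 0, 0.15]
  grip_force: 25

```text
clock: 28.0
eef_pos: [402.3, -348.2, 99.3]
eef_rot: [3.14, -0.001, 3.092]
wrist_force: [0.4, 0.6, -0.1]
finger_gap: 25.2
```

Call:
jog_arm:
  commands:
    - [0, 0, -0.003, 0, 0, 0, 0.15]
    - [0, 0, -0.008, 0, 0, 0, 0.15]
    - [0, 0, -0.014, 0, 0, 0, 0.15]
    - [0, 0, -0.02, 0, 0, 0, 0.15]
    - [0, 0, -0.025, 0, 0, 0, 0.15]
    - [0, 0, -0.029, 0, 0, 0, 0.15]
    - [0, 0, -0.031, 0, 0, 0, 0.15]
    - [0, 0, -0.033, 0, 0, 0, 0.15]
    - [0, 0, -0.033, 0, 0, 0, 0.15]
    - [0, 0, -0.033, 0, 0, 0, 0.15]
  grip_force: 25

```text
clock: 29.25
eef_pos: [402.9, -349.0, 68.1]
eef_rot: [-3.141, 0.0, 3.092]
wrist_force: [-0.1, -0.6, -1.0]
finger_gap: 25.5
```

Call:
jog_arm:
  commands:
    - [0, 0, -0.0015, 0, 0, 0, 0.15]
    - [0, 0, -0.003, 0, 0, 0, 0.15]
    - [0, 0, -0.004, 0, 0, 0, 0.15]
    - [0, 0, -0.0046, 0, 0, 0, 0.15]
    - [0, 0, -0.0046, 0, 0, 0, 0.15]
    - [0, 0, -0.0046, 0, 0, 0, 0.3]
    - [0, 0, -0.0046, 0, 0, 0, 0.45]
    - [0, 0, -0.0046, 0, 0, 0, 0.6]
    - [0, 0, 0.005, 0, 0, 0, 0.64]
    - [0, 0, 0.03, 0, 0, 0, 0.64]
  grip_force: 25

```text
clock: 30.5
eef_pos: [402.5, -348.6, 98.1]
eef_rot: [3.14, -0.001, 3.092]
wrist_force: [0.4, -1.1, 0.8]
finger_gap: 60.0
```

Call:
jog_arm:
  commands:
    - [0.005, 0.01, 0.04, 0, 0, 0, 0.7]
    - [0.02, 0.03, 0.08, 0, 0, 0, 0.7]
    - [0.04, 0.06, 0.11, 0, 0, 0, 0.75]
    - [0.065, 0.1, 0.12, 0, 0, 0, 0.75]
    - [0.09, 0.145, 0.12, 0, 0, 0, 0.75]
    - [0.115, 0.19, 0.12, 0, 0, 0, 0.75]
    - [0.14, 0.235, 0.12, 0, 0, 0, 0.75]
    - [0.165, 0.28, 0.12, 0, 0, 0, 0.75]
    - [0.185, 0.32, 0.12, 0, 0, 0, 0.75]
    - [0.2, 0.345, 0.12, 0, 0, 0, 0.75]
  grip_force: 25

```text
clock: 31.75
eef_pos: [603.4, -2.0, 218.6]
eef_rot: [3.142, 0.001, 3.093]
wrist_force: [0.1, 0.1, 0.5]
finger_gap: 70.8
```

Run:
```python
from wl import *
w,s,h=look("w16.png")
c=camera("side"); cv2.imwrite("pics/s16.png",c["pixels"])
```

```text
[6.0428e+02 1.1000e-01 2.1833e+02] 70.7 [1.3 1.7 0.2]
```

View pics/s16.png

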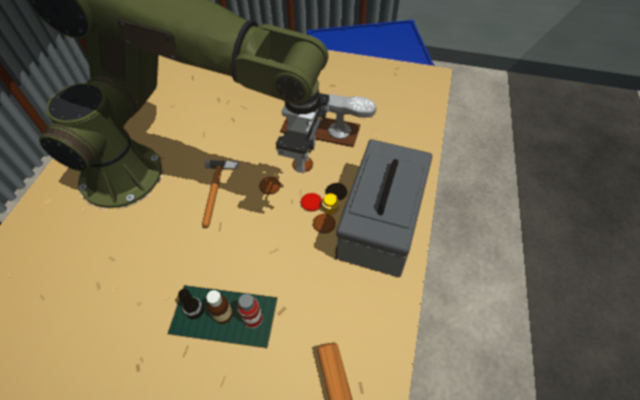

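View pics/w16.png

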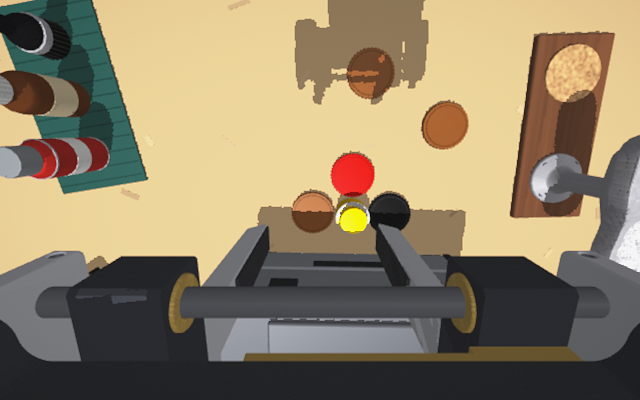

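```bash
cat > lids.py <<'E'
from wl import *
def lids(c,name):
    h=cv2.cvtColor(c["pixels"],cv2.COLOR_BGR2HSV).astype(int);H,S,V=[h[...,i] for i in range(3)]
    est=dict(red=(601.5,42,8),brown=(656,-19.3,8),black=(662.8,96.3,8),tin=(659,38.6,45),cork=(476.3,335,16))
    M=dict(red=((H<8)|(H>172))&(S>150)&(V>90),brown=(H<18)&(S>135),black=V<50,tin=(H>22)&(H<34)&(S>(135 if name=="top" else 190))&(V>150),cork=(H<22)&(V>(120 if name=="top" else 185)))
    if name=="side": M["cork"]=(H<20)&(V>140); M["brown"]=(H<12)&(S>150)
    for k,e in est.items():
        u,v=proj(c,e)[0].round().astype(int); n=26 if name=="side" else 45
        if name=="top": n=20
        if name=="wrist" : n=42
        b=(max(0,u-n),max(0,v-n),u+n,v+n)
        r=blob(c,M[k].astype(np.uint8),b)
        if r is None: print(name,k,None);continue
        print(name,k,r[0].round(1),r[1],plane(c,*r[0],e[2])[:2].round(1),plane(c,*r[2],e[2])[:2].round(1))
if __name__=="__main__":
    for n in ("wrist","side"): lids(camera(n),n)
    print(manip.read_state()["eef_pos"])
E
python3 lids.py
```

```text
wrist red [352.2 174.9] 1484 [600.8  43.4] [600.8  43.4]
wrist brown [312.1 211.9] 1338 [654.1 -18.1] [654.1 -18.1]
wrist black [387.8 218.8] 1398 [670.4  95.8] [673.3  97.2]
wrist tin [352.9 220.1] 583 [658.   39.3] [657.9  39.2]
wrist cork [572.8  71.6] 2277 [476.2 336.2] [476.3 336.3]
side red [311.  201.6] 293 [601.1  38.9] [601.1  39. ]
side brown [311.1 202.5] 280 [602.2  35.8] [602.3  35.8]
side black [337.4 190.1] 194 [666.5  97.9] [666.   96.3]
side tin [329.9 199.4] 127 [658.6  35. ] [658.6  34.8]
side cork [283.9 120. ] 8 [429.3 329.4] [430.1 327.5]
[602.69471102  -4.07487105 218.24481235]
```

Call:
jog_arm:
  commands:
    - [0.015, 0.012, -0.01, 0, 0, 0, 0.75]
    - [0.035, 0.027, -0.03, 0, 0, 0, 0.75]
    - [0.05, 0.038, -0.06, 0, 0, 0, 0.75]
    - [0.056, 0.0427, -0.09, 0, 0, 0, 0.75]
    - [0.056, 0.0427, -0.12, 0, 0, 0, 0.75]
    - [0.056, 0.0427, -0.145, 0, 0, 0, 0.75]
    - [0.056, 0.0427, -0.163, 0, 0, 0, 0.75]
    - [0.056, 0.0427, -0.173, 0, 0, 0, 0.75]
    - [0.056, 0.0427, -0.178, 0, 0, 0, 0.75]
    - [0.056, 0.0427, -0.178, 0, 0, 0, 0.75]
  grip_force: 25

```text
clock: 33.2
eef_pos: [659.0, 38.7, 40.3]
eef_rot: [3.142, 0.0, 3.092]
wrist_force: [-0.9, 0.1, -0.5]
finger_gap: 70.2
```

Run:
```python
from wl import *
w,s,h=look("w17.png");H,S,V=[h[...,i] for i in range(3)]
c=camera("side"); crop(c,270,100,430,220,5,"s17.png");crop(w,240,190,400,310,5,"w17c.png")
r=blob(w,((H>22)&(H<34)&(S>190)&(V>200)).astype(np.uint8),(290,170,350,260)); print(r,plane(w,*r[0],45))
```

```text
[659.18  38.73  40.62] 70.3 [ 0.1 -0.6  0.5]
(array([326.52955083, 220.84081954]), np.int32(1269), array([321.75482178, 223.62466431])) [656.07479513  42.81797733  45.        ]
```

View pics/s17.png

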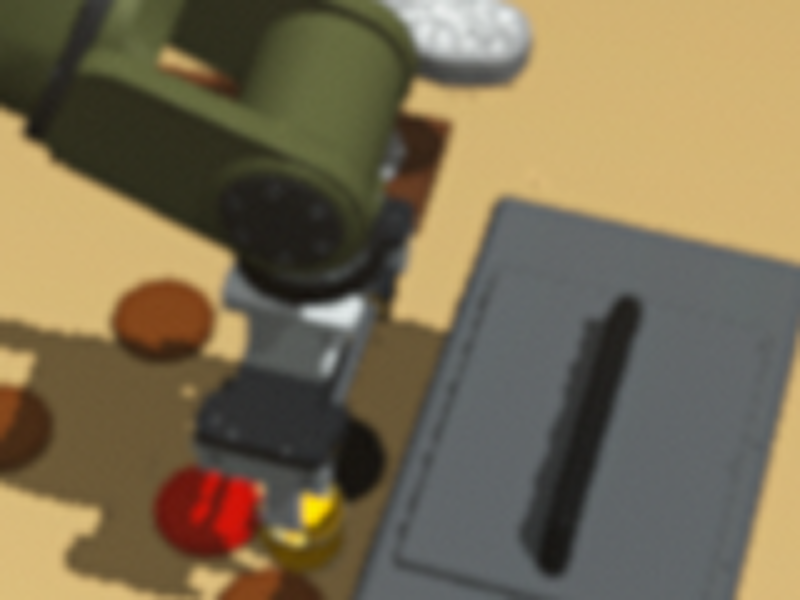

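View pics/w17c.png

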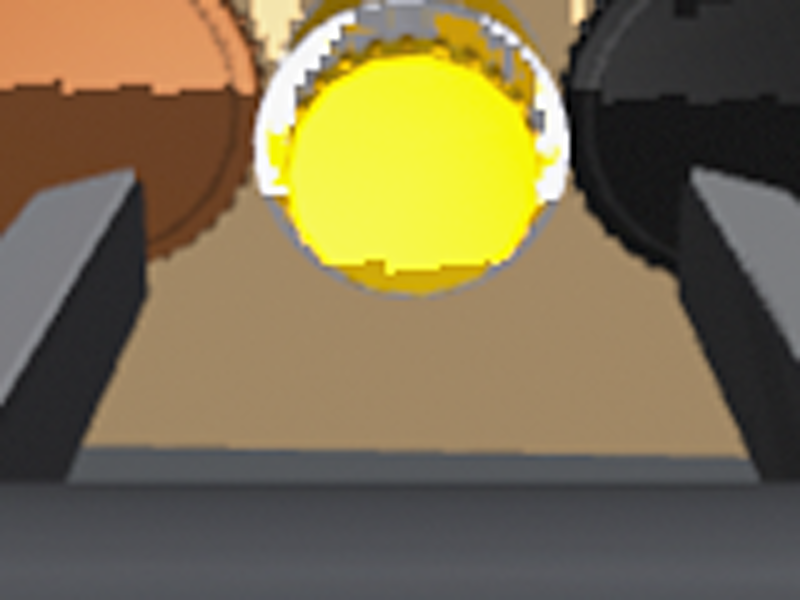

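Call:
jog_arm:
  commands:
    - [0, 0, -0.01, 0, 0, 0, 0.75]
    - [0, 0, -0.023, 0, 0, 0, 0.75]
    - [0, 0, -0.036, 0, 0, 0, 0.75]
    - [0, 0, -0.045, 0, 0, 0, 0.75]
    - [0, 0, -0.05, 0, 0, 0, 0.75]
    - [0, 0, -0.0525, 0, 0, 0, 0.75]
    - [0, 0, -0.0535, 0, 0, 0, 0.75]
    - [0, 0, -0.0535, 0, 0, 0, 0.75]
    - [0, 0, -0.0535, 0, 0, 0, 0.75]
    - [0, 0, -0.0535, 0, 0, 0, 0.75]
  grip_force: 25

```text
clock: 34.55
eef_pos: [659.0, 38.8, -13.4]
eef_rot: [3.142, 0.0, 3.092]
wrist_force: [0.4, -0.6, -0.4]
finger_gap: 70.6
```

Run:
```python
from wl import *
w,s,h=look("w18.png");crop(w,220,170,420,310,4,"w18c.png")
```

```text
[658.88  38.74 -13.47] 70.8 [-0.3 -0.2 -0. ]
```

View pics/w18c.png

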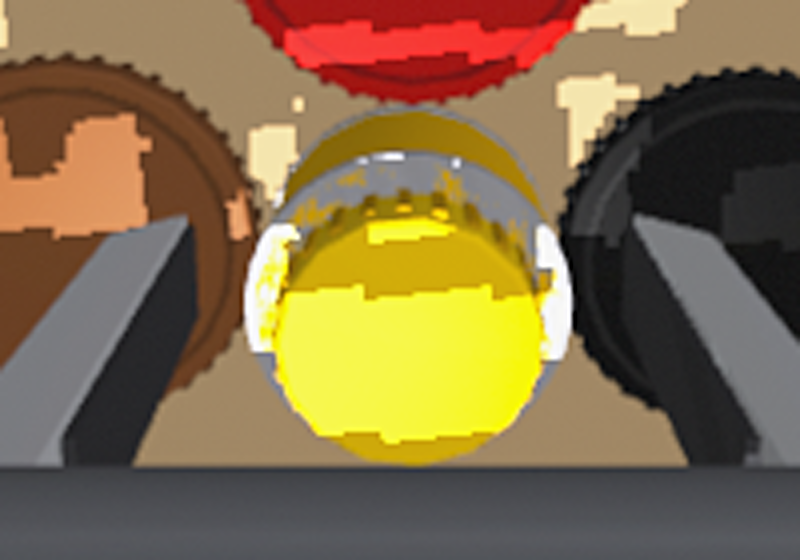

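Run:
```python
from wl import *
w,s,h=look("w19.png")
print(plane(w,323,252.5,45))
p=s["eef_pos"];g=s["finger_gap"]/2;a=s["eef_rot"][2]-np.pi/2
j=np.array([np.cos(a),np.sin(a)]);x=np.array([j[1],-j[0]])
for off in (22,25,28,31):
    P=[np.r_[p[:2]+sg*g*j+sx*8*x,p[2]+off] for sg in(-1,1) for sx in (-1,1)]
    print(off,((proj(w,P)-[220,170])*4).round(0).tolist())
```

```text
[658.9   38.75 -13.48] 70.6 [-1.   0.5  0.5]
[656.99653037  40.01490795  45.        ]
22 [[193.0, 207.0], [197.0, 296.0], [615.0, 207.0], [611.0, 296.0]]
25 [[190.0, 213.0], [194.0, 303.0], [618.0, 213.0], [614.0, 303.0]]
28 [[187.0, 218.0], [191.0, 310.0], [621.0, 218.0], [617.0, 310.0]]
31 [[183.0, 224.0], [188.0, 318.0], [625.0, 224.0], [620.0, 317.0]]
```

Call:
jog_arm:
  commands:
    - [0, 0, 0, 0, 0, 0, 0.62]
    - [0, 0, 0, 0, 0, 0, 0.56]
    - [0, 0, 0, 0, 0, 0, 0.52]
    - [0, 0, 0, 0, 0, 0, 0.4]
    - [0, 0, 0, 0, 0, 0, 0.4]
    - [0, 0, 0, 0, 0, 0, 0.4]
    - [0, 0, 0, 0, 0, 0, 0.4]
    - [0, 0, 0, 0, 0, 0, 0.4]
    - [0, 0, 0.004, 0, 0, 0, 0.4]
    - [0, 0, 0.012, 0, 0, 0, 0.4]
  grip_force: 25

```text
clock: 35.9
eef_pos: [658.6, 38.7, -1.4]
eef_rot: [-3.142, -0.001, 3.092]
wrist_force: [0.1, 0.1, -1.8]
finger_gap: 46.8
```

Run:
```python
from wl import *
w,s,h=look("w20.png");crop(w,220,170,420,310,4,"w20c.png")
```

```text
[6.5939e+02 3.8770e+01 8.0000e-02] 46.8 [-0.4  0.6 -0.2]
```

View pics/w20c.png

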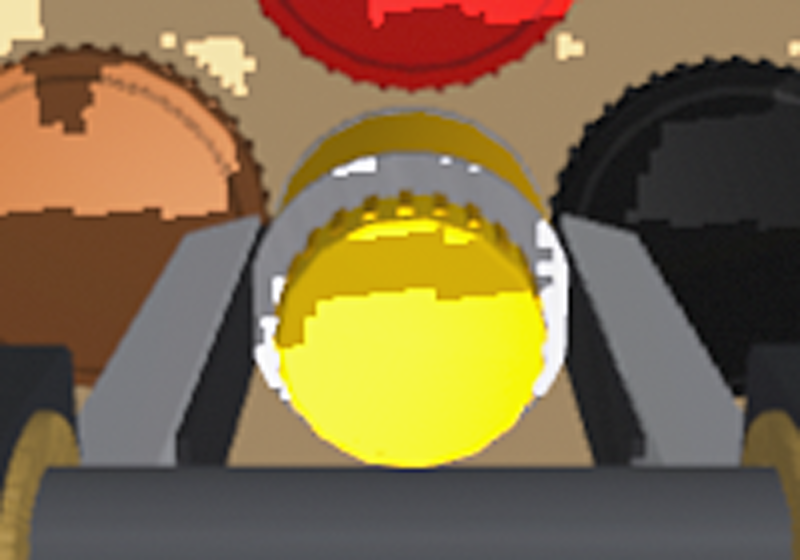

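Call:
jog_arm:
  commands:
    - [0, 0, 0.02, 0, 0, 0, 0.4]
    - [0, 0, 0.05, 0, 0, 0, 0.4]
    - [-0.005, 0.008, 0.08, 0, 0, 0, 0.4]
    - [-0.015, 0.022, 0.1, 0, 0, 0, 0.4]
    - [-0.032, 0.045, 0.11, 0, 0, 0, 0.4]
    - [-0.056, 0.076, 0.11, 0, 0, 0, 0.4]
    - [-0.082, 0.112, 0.11, 0, 0, 0, 0.4]
    - [-0.108, 0.15, 0.11, 0, 0, 0, 0.4]
    - [-0.133, 0.188, 0.11, 0, 0, 0, 0.4]
    - [-0.155, 0.225, 0.11, 0, 0, 0, 0.4]
  grip_force: 25

```text
clock: 37.2
eef_pos: [503.1, 265.0, 110.0]
eef_rot: [3.141, 0.001, 3.092]
wrist_force: [0.0, -0.4, -1.8]
finger_gap: 46.2
```

Call:
jog_arm:
  commands:
    - [-0.013, 0.034, 0, 0, 0, 0, 0.4]
    - [-0.022, 0.056, 0, 0, 0, 0, 0.4]
    - [-0.027, 0.0675, -0.005, 0, 0, 0, 0.4]
    - [-0.027, 0.0712, -0.02, 0, 0, 0, 0.4]
    - [-0.027, 0.0712, -0.04, 0, 0, 0, 0.4]
    - [-0.027, 0.0712, -0.058, 0, 0, 0, 0.4]
    - [-0.027, 0.0712, -0.07, 0, 0, 0, 0.4]
    - [-0.027, 0.0712, -0.078, 0, 0, 0, 0.4]
    - [-0.027, 0.0712, -0.08, 0, 0, 0, 0.4]
    - [-0.027, 0.0712, -0.08, 0, 0, 0, 0.4]
  grip_force: 25

```text
clock: 38.45
eef_pos: [477.0, 335.1, 28.7]
eef_rot: [3.141, 0.0, 3.092]
wrist_force: [0.6, -0.4, -1.4]
finger_gap: 46.4
```

Run:
```python
from wl import *
w,s,h=look("w21.png");crop(w,180,150,460,360,2.8,"w21c.png");print(s["joints"])
t=camera("top");crop(t,120,130,240,310,3,"t21.png")
```

```text
[477.09 335.11  28.93] 46.6 [-0.4  0.6 -1.8]
[ 5.49518706e-01  5.32206991e-01  1.56490945e+00  5.78501500e-06
  1.04370644e+00 -9.71524886e-01]
```

View pics/w21c.png

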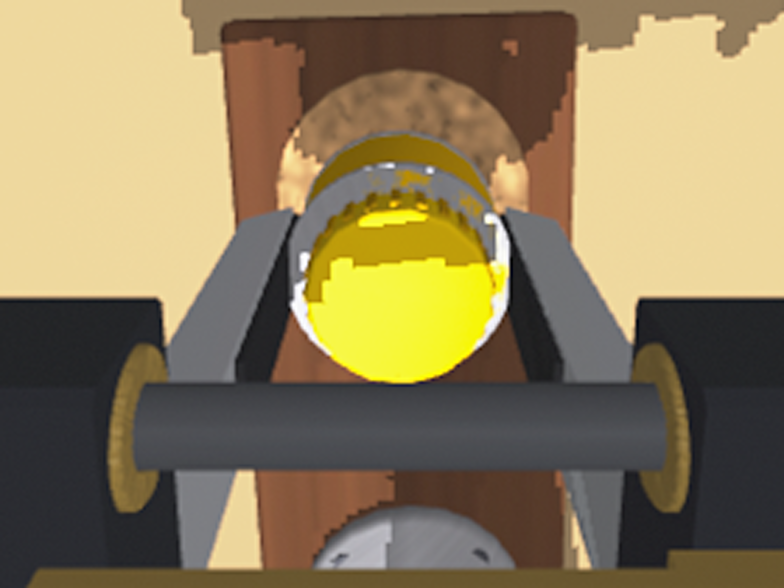

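View pics/t21.png

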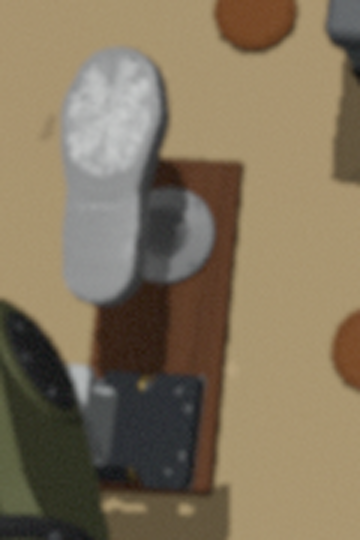

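Run:
```python
from wl import *
w=camera("wrist");s=manip.read_state();p=s["eef_pos"];print(p)
I=lambda x,y:(x/2.8+180,y/2.8+150)
print("cap",plane(w,*I(401,288),p[2]+13.4+45), "cork left/right",plane(w,*I(278,185),16),plane(w,*I(528,185),16),"cork near",plane(w,*I(403,69),16))
# lateral edges of cap
print(plane(w,*I(305,285),p[2]+58.4),plane(w,*I(496,285),p[2]+58.4),"capback/bot",plane(w,*I(401,198),p[2]+58.4),plane(w,*I(401,382),p[2]+58.4))
# tin body bottom rim near edge z=p2+13.4+32 top body front
print("body top rim L/R",plane(w,*I(290,240),p[2]+45.4),plane(w,*I(510,240),p[2]+45.4))
```

```text
[477.06446018 335.10562841  28.93649269]
cap [475.39818081 336.46374917  87.33649269] cork left/right [473.95177295 302.03663744  16.        ] [477.51068752 372.83673     16.        ] cork near [442.64940517 339.01839507  16.        ]
[473.80619171 317.5909614   87.33649269] [475.7075107  355.2110126   87.33649269] capback/bot [456.81569517 337.36955077  87.33649269] [495.98088724 335.46044698  87.33649269]
body top rim L/R [469.0717968  313.34231268  74.33649269] [471.41531474 359.82676663  74.33649269]
```

Call:
jog_arm:
  commands:
    - [0.001, 0.0008, -0.006, 0, 0, 0, 0.4]
    - [0.001, 0.0008, -0.012, 0, 0, 0, 0.4]
    - [0.001, 0.0008, -0.018, 0, 0, 0, 0.4]
    - [0.001, 0.0008, -0.022, 0, 0, 0, 0.4]
    - [0.001, 0.0008, -0.024, 0, 0, 0, 0.4]
    - [0.001, 0.0008, -0.025, 0, 0, 0, 0.4]
    - [0.001, 0.0008, -0.0258, 0, 0, 0, 0.4]
    - [0.001, 0.0008, -0.0258, 0, 0, 0, 0.4]
    - [0.001, 0.0008, -0.0258, 0, 0, 0, 0.4]
    - [0.001, 0.0008, -0.0258, 0, 0, 0, 0.4]
  grip_force: 25

```text
clock: 39.85
eef_pos: [477.9, 335.8, 2.7]
eef_rot: [3.142, 0.0, 3.092]
wrist_force: [-0.2, -0.2, -0.7]
finger_gap: 46.6
```

Run:
```python
from wl import *
w,s,h=look("w22.png");crop(w,180,150,460,360,2.8,"w22c.png")
```

```text
[477.86 335.77   2.68] 46.6 [-0.2  0.6 -1.1]
```

View pics/w22c.png

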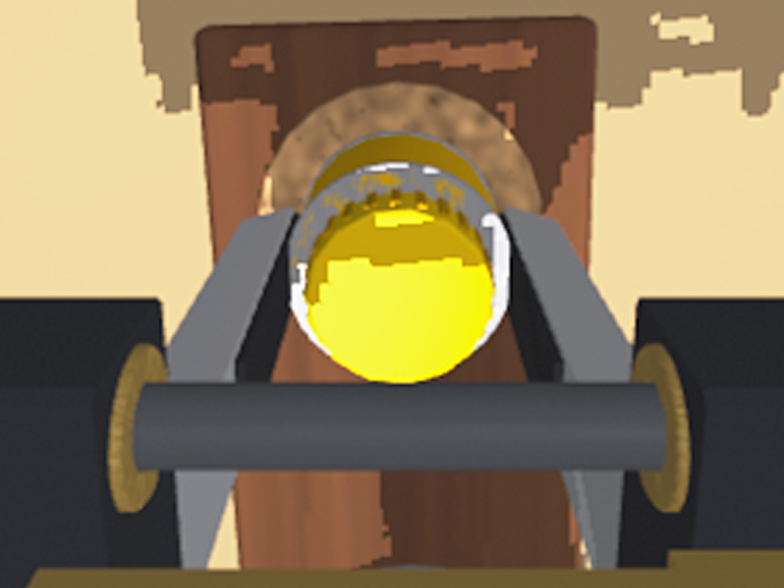

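Run:
```python
from wl import *
w=camera("wrist")
I=lambda x,y:(x/2.8+180,y/2.8+150)
a=plane(w,*I(400,82),16);b=plane(w,*I(400,132),16);print(a,b,b-a)
l=plane(w,*I(272,200),16);r=plane(w,*I(541,200),16);print(l,r,(l+r)/2)
l=plane(w,*I(308,200),16);r=plane(w,*I(494,200),16);print("tin bottomish",(l+r)/2)
```

```text
[442.62014972 338.76926091  16.        ] [455.01284356 338.1609492   16.        ] [12.39269384 -0.60831171  0.        ]
[470.87357306 305.26400617  16.        ] [474.25520128 372.61563709  16.        ] [472.56438717 338.93982163  16.        ]
tin bottomish [472.49501242 337.55809002  16.        ]
```

Call:
jog_arm:
  commands:
    - [0, 0.0012, 0.0005, 0, 0, 0, 0.4]
    - [0, 0.0012, 0, 0, 0, 0, 0.4]
    - [0, 0.0012, -0.0006, 0, 0, 0, 0.4]
    - [0, 0.0012, -0.0006, 0, 0, 0, 0.4]
    - [0, 0.0012, -0.0006, 0, 0, 0, 0.56]
    - [0, 0.0012, -0.0006, 0, 0, 0, 0.68]
    - [0, 0.0012, -0.0006, 0, 0, 0, 0.75]
    - [0, 0.0012, 0.005, 0, 0, 0, 0.75]
    - [0, 0.0012, 0.02, 0, 0, 0, 0.75]
    - [0, 0.0012, 0.045, 0, 0, 0, 0.75]
  grip_force: 25

```text
clock: 41.2
eef_pos: [477.7, 336.8, 48.6]
eef_rot: [-3.141, -0.001, 3.092]
wrist_force: [0.2, -0.2, 0.4]
finger_gap: 70.6
```

Call:
jog_arm:
  commands:
    - [0, 0, 0.03, 0, 0, 0, 0.75]
    - [0, -0.005, 0.07, 0, 0, 0, 0.7]
    - [-0.002, -0.02, 0.1, 0, 0, 0, 0.64]
    - [-0.004, -0.05, 0.12, 0, 0, 0, 0.64]
    - [-0.006, -0.09, 0.13, 0, 0, 0, 0.64]
    - [-0.01, -0.14, 0.13, 0, 0, 0, 0.64]
    - [-0.015, -0.19, 0.13, 0, 0, 0, 0.64]
    - [-0.02, -0.235, 0.13, 0, 0, 0, 0.64]
    - [-0.025, -0.275, 0.13, 0, 0, 0, 0.64]
    - [-0.03, -0.3, 0.13, 0, 0, 0, 0.64]
  grip_force: 25

```text
clock: 42.45
eef_pos: [447.6, 35.4, 178.8]
eef_rot: [-3.142, 0.002, 3.091]
wrist_force: [-0.3, 0.4, 0.8]
finger_gap: 60.3
```

Run:
```python
from wl import *
w,s,h=look("w23.png")
t=camera("top");crop(t,120,130,420,310,2.6,"t23.png");cv2.imwrite("pics/t23f.png",t["pixels"])
sd=camera("side");cv2.imwrite("pics/s23.png",sd["pixels"])
```

```text
[447.29  33.87 178.84] 59.7 [-0.9 -0.7  0.5]
```

View pics/t23.png

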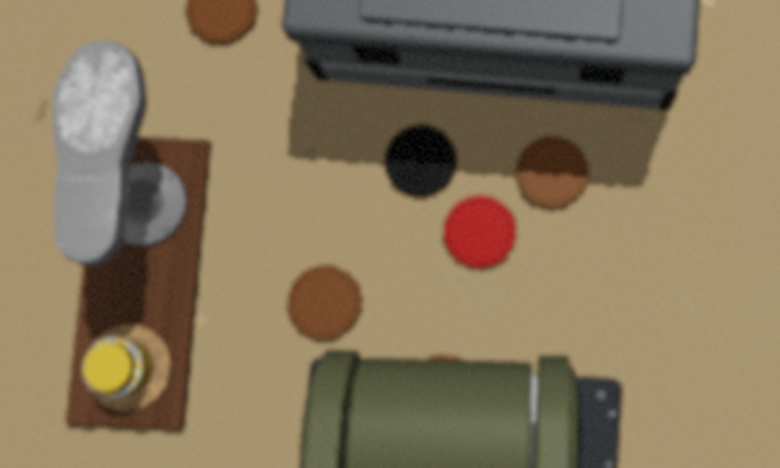

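View pics/w23.png

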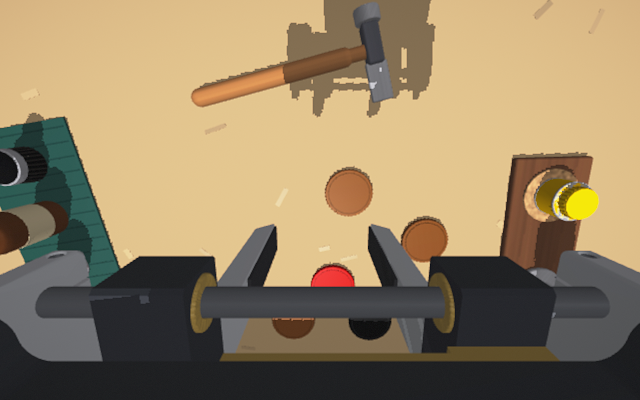

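Run:
```python
from wl import *
t=camera("top");h=cv2.cvtColor(t["pixels"],cv2.COLOR_BGR2HSV).astype(int);H,S,V=[h[...,i] for i in range(3)]
for n,m,b,z in (("tin",(H>22)&(H<34)&(S>135)&(V>130),(148,255,180,290),61),("red",((H<8)|(H>172))&(S>150)&(V>90),(285,200,325,240),8),("black",V<48,(264,175,298,208),8),("brown",(H<16)&(S>140)&(V>40),(316,178,350,212),8)):
    r=blob(t,m.astype(np.uint8),b);print(n,r[0].round(1),r[1],plane(t,*r[0],z).round(1),plane(t,*r[2],z).round(1))
sd=camera("side");h=cv2.cvtColor(sd["pixels"],cv2.COLOR_BGR2HSV).astype(int);H,S,V=[h[...,i] for i in range(3)]
for n,m,b,z in (("tin",(H>22)&(H<34)&(S>225)&(V>190),(280,95,320,130),61),("red",((H<8)|(H>172))&(S>150)&(V>90),(290,180,330,225),8),("brown",(H<14)&(S>170)&(V<150),(305,210,345,240),8)):
    r=blob(sd,m.astype(np.uint8),b)
    if r: print(n,r[0].round(1),r[1],plane(sd,*r[0],z).round(1),plane(sd,*r[2],z).round(1))
crop(sd,270,80,330,150,8,"s24.png")
```

```text
tin [161.3 270.9] 277 [477.2 334.4  61. ] [477.3 334.3  61. ]
red [304.  218.8] 599 [600.  42.   8.] [600.   41.9   8. ]
black [281.3 191.1] 545 [662.4  95.5   8. ] [662.4  95.4   8. ]
brown [331.9 195.8] 546 [654.  -19.9   8. ] [654.1 -20.    8. ]
tin [297.8 112.1] 60 [479.1 331.9  61. ] [479.1 331.9  61. ]
red [311.1 201.6] 296 [601.5  39.1   8. ] [601.5  39.1   8. ]
brown [323.3 222.5] 273 [653.7 -21.7   8. ] [653.8 -21.8   8. ]
```

View pics/s24.png

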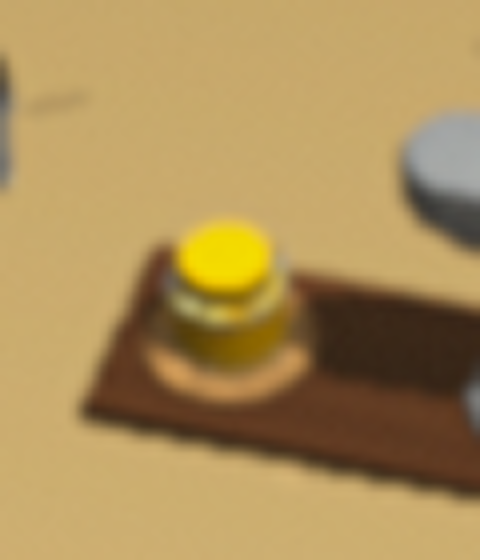

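Call:
jog_arm:
  commands:
    - [-0.003, -0.03, 0, 0, 0, 0, 0.64]
    - [-0.008, -0.075, 0, 0, 0, 0, 0.64]
    - [-0.014, -0.125, 0, 0, 0, 0, 0.64]
    - [-0.02, -0.175, 0, 0, 0, 0, 0.64]
    - [-0.026, -0.225, 0, 0, 0, 0, 0.64]
    - [-0.032, -0.275, 0, 0, 0, 0, 0.64]
    - [-0.038, -0.325, 0, 0, 0, 0, 0.64]
    - [-0.043, -0.362, 0, 0, 0, 0, 0.64]
    - [-0.0448, -0.38, -0.02, 0, 0, 0, 0.64]
    - [-0.0448, -0.386, -0.03, 0, 0, 0, 0.64]
  grip_force: 25

```text
clock: 43.95
eef_pos: [403.3, -348.9, 146.6]
eef_rot: [3.141, -0.001, 3.092]
wrist_force: [0.2, 0.2, -0.1]
finger_gap: 60.4
```

Call:
jog_arm:
  commands:
    - [0, 0, -0.01, 0, 0, 0, 0.64]
    - [0, 0, -0.025, 0, 0, 0, 0.64]
    - [0, 0, -0.04, 0, 0, 0, 0.64]
    - [0, 0, -0.055, 0, 0, 0, 0.64]
    - [0, 0, -0.067, 0, 0, 0, 0.64]
    - [0, 0, -0.074, 0, 0, 0, 0.64]
    - [0, 0, -0.078, 0, 0, 0, 0.64]
    - [0, 0, -0.08, 0, 0, 0, 0.64]
    - [0, 0, -0.08, 0, 0, 0, 0.64]
    - [0, 0, -0.08, 0, 0, 0, 0.64]
  grip_force: 25

```text
clock: 45.2
eef_pos: [403.2, -349.1, 67.9]
eef_rot: [-3.141, 0.0, 3.092]
wrist_force: [-1.0, -0.0, 0.3]
finger_gap: 59.9
```

Run:
```python
from wl import *
w,s,h=look("w25.png");crop(w,240,170,400,290,5,"w25c.png")
```

```text
[ 403.15 -349.13   67.9 ] 60.4 [-0.7 -0.8 -0.3]
```

View pics/w25c.png

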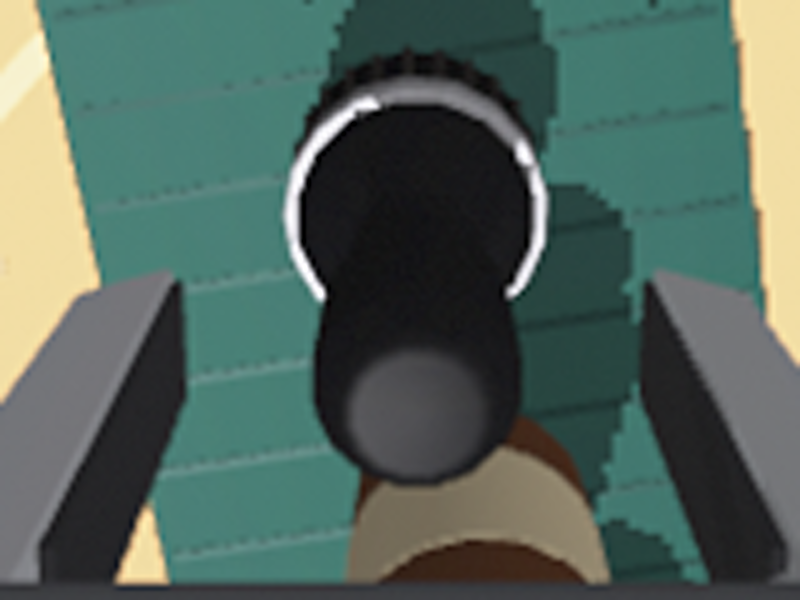

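Call:
jog_arm:
  commands:
    - [-0.0002, 0, -0.0025, 0, 0, 0, 0.64]
    - [-0.0002, 0, -0.0044, 0, 0, 0, 0.5]
    - [-0.0002, 0, -0.0044, 0, 0, 0, 0.36]
    - [-0.0002, 0, -0.0044, 0, 0, 0, 0.3]
    - [-0.0002, 0, -0.0044, 0, 0, 0, 0.15]
    - [-0.0002, 0, -0.0044, 0, 0, 0, 0.15]
    - [-0.0002, 0, -0.0044, 0, 0, 0, 0.15]
    - [-0.0002, 0, 0.003, 0, 0, 0, 0.15]
    - [-0.0002, 0, 0.02, 0, 0, 0, 0.15]
    - [-0.0002, 0, 0.045, 0, 0, 0, 0.15]
  grip_force: 25

```text
clock: 46.5
eef_pos: [402.8, -349.0, 113.9]
eef_rot: [3.141, -0.0, 3.092]
wrist_force: [-0.2, -0.2, -1.0]
finger_gap: 25.6
```

Call:
jog_arm:
  commands:
    - [0, 0, 0.03, 0, 0, 0, 0.15]
    - [0, 0, 0.06, 0, 0, 0, 0.15]
    - [0.005, 0.009, 0.085, 0, 0, 0, 0.15]
    - [0.015, 0.026, 0.1, 0, 0, 0, 0.15]
    - [0.031, 0.053, 0.103, 0, 0, 0, 0.15]
    - [0.052, 0.089, 0.103, 0, 0, 0, 0.15]
    - [0.076, 0.13, 0.103, 0, 0, 0, 0.15]
    - [0.1, 0.171, 0.103, 0, 0, 0, 0.15]
    - [0.124, 0.212, 0.103, 0, 0, 0, 0.15]
    - [0.148, 0.253, 0.103, 0, 0, 0, 0.15]
  grip_force: 25

```text
clock: 47.75
eef_pos: [551.4, -93.6, 216.0]
eef_rot: [3.141, -0.0, 3.092]
wrist_force: [0.1, 0.2, -0.9]
finger_gap: 25.3
```

Call:
jog_arm:
  commands:
    - [0.024, 0.041, 0, 0, 0, 0, 0.15]
    - [0.048, 0.082, 0, 0, 0, 0, 0.15]
    - [0.07, 0.12, 0, 0, 0, 0, 0.15]
    - [0.09, 0.154, 0, 0, 0, 0, 0.15]
    - [0.104, 0.178, -0.005, 0, 0, 0, 0.15]
    - [0.1119, 0.1923, -0.02, 0, 0, 0, 0.15]
    - [0.1119, 0.1923, -0.045, 0, 0, 0, 0.15]
    - [0.1119, 0.1923, -0.075, 0, 0, 0, 0.15]
    - [0.1119, 0.1923, -0.1, 0, 0, 0, 0.15]
    - [0.1119, 0.1923, -0.115, 0, 0, 0, 0.15]
  grip_force: 25

```text
clock: 49.0
eef_pos: [661.9, 96.2, 98.8]
eef_rot: [-3.141, -0.002, 3.092]
wrist_force: [-0.2, -0.0, -1.2]
finger_gap: 25.5
```

Call:
jog_arm:
  commands:
    - [0, 0, -0.003, 0, 0, 0, 0.15]
    - [0, 0, -0.008, 0, 0, 0, 0.15]
    - [0, 0, -0.014, 0, 0, 0, 0.15]
    - [0, 0, -0.02, 0, 0, 0, 0.15]
    - [0, 0, -0.025, 0, 0, 0, 0.15]
    - [0, 0, -0.028, 0, 0, 0, 0.15]
    - [0, 0, -0.03, 0, 0, 0, 0.15]
    - [0, 0, -0.03, 0, 0, 0, 0.15]
    - [0, 0, -0.03, 0, 0, 0, 0.15]
    - [0, 0, -0.03, 0, 0, 0, 0.15]
  grip_force: 25

```text
clock: 50.25
eef_pos: [662.8, 96.3, 70.8]
eef_rot: [3.142, 0.0, 3.092]
wrist_force: [0.0, 0.6, -1.9]
finger_gap: 25.3
```

Run:
```python
from wl import *
w,s,h=look("w26.png");crop(w,220,130,420,280,4,"w26c.png")
```

```text
[662.8   96.25  70.75] 25.0 [-0.   0.2 -0.3]
```

View pics/w26c.png

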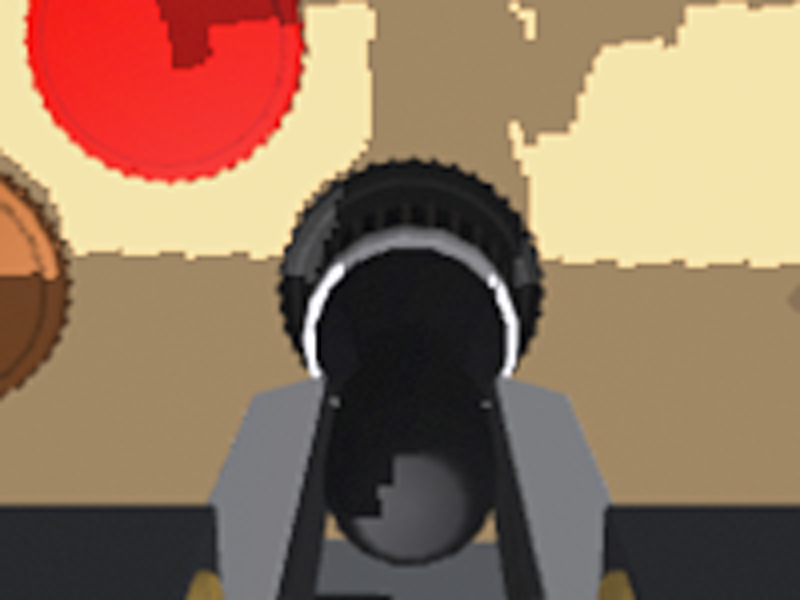

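Call:
jog_arm:
  commands:
    - [0, 0, -0.0015, 0, 0, 0, 0.15]
    - [0, 0, -0.0027, 0, 0, 0, 0.15]
    - [0, 0, -0.0032, 0, 0, 0, 0.15]
    - [0, 0, -0.0032, 0, 0, 0, 0.15]
    - [0, 0, -0.0032, 0, 0, 0, 0.3]
    - [0, 0, -0.0032, 0, 0, 0, 0.45]
    - [0, 0, -0.0032, 0, 0, 0, 0.6]
    - [0, 0, 0.003, 0, 0, 0, 0.64]
    - [0, 0, 0.025, 0, 0, 0, 0.64]
    - [0, 0, 0.06, 0, 0, 0, 0.64]
  grip_force: 25

```text
clock: 51.55
eef_pos: [662.3, 96.2, 130.8]
eef_rot: [-3.141, -0.002, 3.092]
wrist_force: [0.0, 1.1, -0.2]
finger_gap: 60.3
```

Run:
```python
from wl import *
w,s,h=look("w27.png");crop(w,220,130,420,280,4,"w27c.png")
```

```text
[664.31  96.39 137.12] 60.3 [0.  0.9 5.1]
```

View pics/w27c.png

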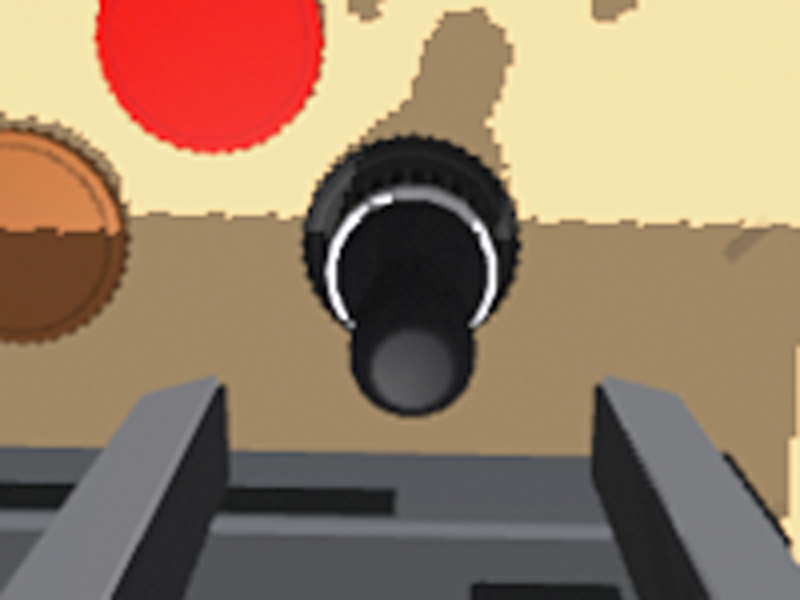

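Call:
jog_arm:
  commands:
    - [-0.008, -0.018, 0.03, 0, 0, 0, 0.64]
    - [-0.025, -0.058, 0.05, 0, 0, 0, 0.64]
    - [-0.046, -0.107, 0.05, 0, 0, 0, 0.64]
    - [-0.068, -0.159, 0.05, 0, 0, 0, 0.64]
    - [-0.09, -0.211, 0.05, 0, 0, 0, 0.64]
    - [-0.112, -0.263, 0.05, 0, 0, 0, 0.64]
    - [-0.134, -0.315, 0.05, 0, 0, 0, 0.64]
    - [-0.156, -0.367, 0.05, 0, 0, 0, 0.64]
    - [-0.174, -0.41, 0.045, 0, 0, 0, 0.64]
    - [-0.1854, -0.4368, 0.03, 0, 0, 0, 0.64]
  grip_force: 25

```text
clock: 52.85
eef_pos: [476.6, -342.8, 161.5]
eef_rot: [-3.14, 0.002, 3.09]
wrist_force: [0.5, -0.0, 0.1]
finger_gap: 60.3
```

Call:
jog_arm:
  commands:
    - [0, 0, -0.01, 0, 0, 0, 0.64]
    - [0, 0, -0.025, 0, 0, 0, 0.64]
    - [0, 0, -0.04, 0, 0, 0, 0.64]
    - [0, 0, -0.055, 0, 0, 0, 0.64]
    - [0, 0, -0.068, 0, 0, 0, 0.64]
    - [0, 0, -0.077, 0, 0, 0, 0.64]
    - [0, 0, -0.083, 0, 0, 0, 0.64]
    - [0, 0, -0.085, 0, 0, 0, 0.64]
    - [0, 0, -0.085, 0, 0, 0, 0.64]
    - [0, 0, -0.085, 0, 0, 0, 0.64]
  grip_force: 25

```text
clock: 54.1
eef_pos: [477.5, -340.7, 76.0]
eef_rot: [-3.141, 0.0, 3.092]
wrist_force: [-0.1, -0.1, -0.9]
finger_gap: 60.3
```

Lower to 71.4, close, lift.

Call:
jog_arm:
  commands:
    - [0, 0, -0.0025, 0, 0, 0, 0.64]
    - [0, 0, -0.0045, 0, 0, 0, 0.52]
    - [0, 0, -0.0045, 0, 0, 0, 0.42]
    - [0, 0, -0.0045, 0, 0, 0, 0.36]
    - [0, 0, -0.0045, 0, 0, 0, 0.2]
    - [0, 0, -0.0045, 0, 0, 0, 0.2]
    - [0, 0, -0.0045, 0, 0, 0, 0.2]
    - [0, 0, 0.003, 0, 0, 0, 0.2]
    - [0, 0, 0.02, 0, 0, 0, 0.2]
    - [0, 0, 0.045, 0, 0, 0, 0.2]
  grip_force: 25

```text
clock: 55.35
eef_pos: [477.3, -340.5, 121.9]
eef_rot: [3.141, -0.0, 3.092]
wrist_force: [-0.2, 0.2, -0.1]
finger_gap: 29.3
```

Run:
```python
from wl import *
w,s,h=look("w28.png");crop(w,220,150,420,300,4,"w28c.png")
```

```text
[ 478.5  -341.45  125.89] 29.7 [ 0.6 -0.   3.4]
```

View pics/w28c.png

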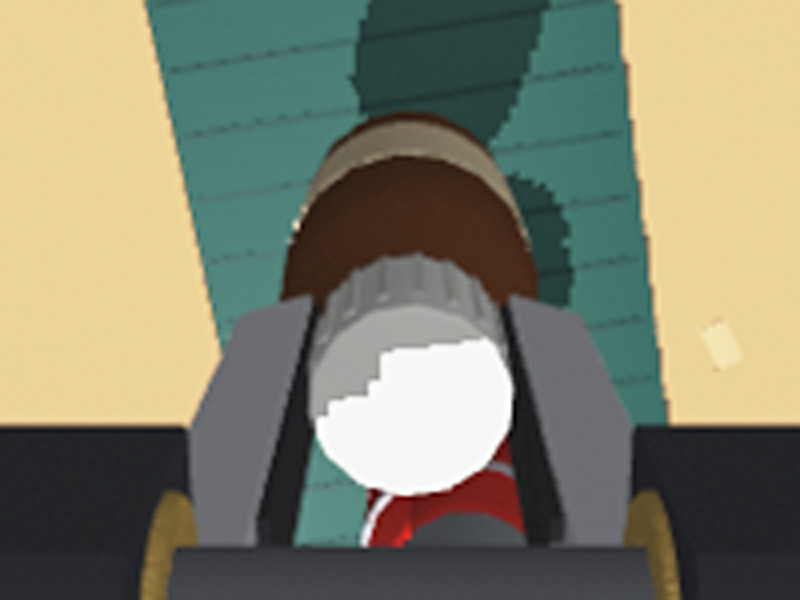

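Call:
jog_arm:
  commands:
    - [0, 0, 0.03, 0, 0, 0, 0.2]
    - [0, 0, 0.06, 0, 0, 0, 0.2]
    - [0.004, 0.007, 0.085, 0, 0, 0, 0.2]
    - [0.013, 0.023, 0.097, 0, 0, 0, 0.2]
    - [0.028, 0.05, 0.1, 0, 0, 0, 0.2]
    - [0.048, 0.086, 0.1, 0, 0, 0, 0.2]
    - [0.07, 0.126, 0.1, 0, 0, 0, 0.2]
    - [0.092, 0.166, 0.1, 0, 0, 0, 0.2]
    - [0.114, 0.205, 0.1, 0, 0, 0, 0.2]
    - [0.134, 0.241, 0.1, 0, 0, 0, 0.2]
  grip_force: 25

```text
clock: 56.65
eef_pos: [611.9, -97.0, 220.2]
eef_rot: [3.141, -0.001, 3.093]
wrist_force: [-0.1, -0.2, -2.0]
finger_gap: 29.4
```

Call:
jog_arm:
  commands:
    - [0.018, 0.032, 0, 0, 0, 0, 0.2]
    - [0.032, 0.058, 0, 0, 0, 0, 0.2]
    - [0.041, 0.074, -0.006, 0, 0, 0, 0.2]
    - [0.0445, 0.0805, -0.025, 0, 0, 0, 0.2]
    - [0.0445, 0.0805, -0.053, 0, 0, 0, 0.2]
    - [0.0445, 0.0805, -0.082, 0, 0, 0, 0.2]
    - [0.0445, 0.0805, -0.106, 0, 0, 0, 0.2]
    - [0.0445, 0.0805, -0.122, 0, 0, 0, 0.2]
    - [0.0445, 0.0805, -0.13, 0, 0, 0, 0.2]
    - [0.0445, 0.0805, -0.133, 0, 0, 0, 0.2]
  grip_force: 25

```text
clock: 57.9
eef_pos: [655.9, -19.2, 87.5]
eef_rot: [3.142, 0.0, 3.092]
wrist_force: [0.5, 0.2, -1.5]
finger_gap: 29.6
```

Call:
jog_arm:
  commands:
    - [0, 0, -0.001, 0, 0, 0, 0.2]
    - [0, 0, -0.003, 0, 0, 0, 0.2]
    - [0, 0, -0.005, 0, 0, 0, 0.2]
    - [0, 0, -0.007, 0, 0, 0, 0.2]
    - [0, 0, -0.008, 0, 0, 0, 0.2]
    - [0, 0, -0.009, 0, 0, 0, 0.2]
    - [0, 0, -0.0095, 0, 0, 0, 0.2]
    - [0, 0, -0.0095, 0, 0, 0, 0.2]
    - [0, 0, -0.0095, 0, 0, 0, 0.2]
    - [0, 0, -0.0095, 0, 0, 0, 0.2]
  grip_force: 25

```text
clock: 59.15
eef_pos: [655.9, -19.1, 78.2]
eef_rot: [-3.142, 0.0, 3.092]
wrist_force: [-0.1, -0.8, -1.3]
finger_gap: 29.6
```

Run:
```python
from wl import *
w,s,h=look("w29.png");crop(w,220,130,420,280,4,"w29c.png")
```

```text
[655.89 -19.06  78.21] 29.6 [ 0.5 -0.4 -2.1]
```

View pics/w29c.png

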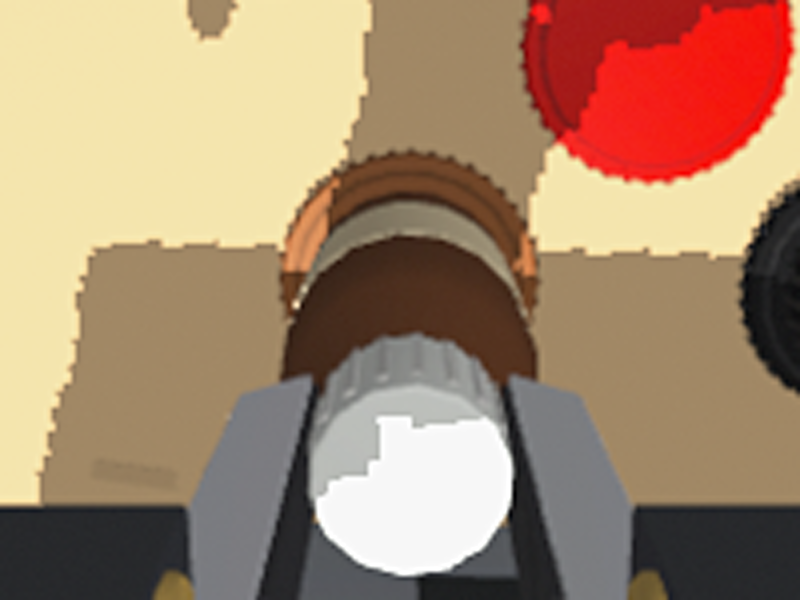

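Call:
jog_arm:
  commands:
    - [0, 0, -0.0012, 0, 0, 0, 0.2]
    - [0, 0, -0.0022, 0, 0, 0, 0.2]
    - [0, 0, -0.0028, 0, 0, 0, 0.2]
    - [0, 0, -0.0028, 0, 0, 0, 0.2]
    - [0, 0, -0.0028, 0, 0, 0, 0.35]
    - [0, 0, -0.0028, 0, 0, 0, 0.48]
    - [0, 0, -0.0028, 0, 0, 0, 0.6]
    - [0, 0, 0.003, 0, 0, 0, 0.64]
    - [0, 0, 0.025, 0, 0, 0, 0.64]
    - [0, 0, 0.06, 0, 0, 0, 0.64]
  grip_force: 25

```text
clock: 60.45
eef_pos: [655.4, -19.0, 138.3]
eef_rot: [3.142, -0.002, 3.092]
wrist_force: [0.6, 0.5, 0.6]
finger_gap: 59.9
```

Run:
```python
from wl import *
w,s,h=look("w30.png");crop(w,220,130,420,280,4,"w30c.png")
```

```text
[657.4  -19.15 144.52] 60.3 [0.8 0.4 5.1]
```

View pics/w30c.png

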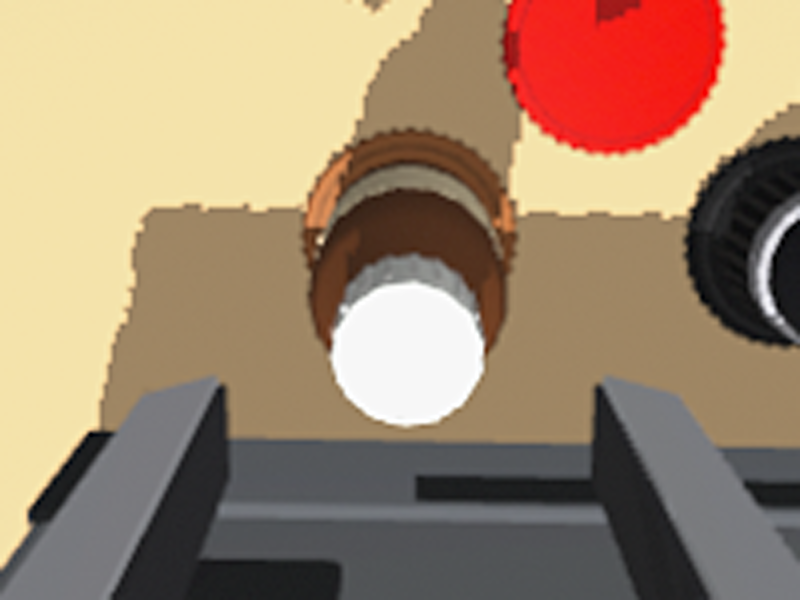

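Call:
jog_arm:
  commands:
    - [-0.004, -0.012, 0.025, 0, 0, 0, 0.64]
    - [-0.015, -0.045, 0.04, 0, 0, 0, 0.64]
    - [-0.03, -0.09, 0.04, 0, 0, 0, 0.64]
    - [-0.047, -0.141, 0.04, 0, 0, 0, 0.64]
    - [-0.064, -0.193, 0.04, 0, 0, 0, 0.64]
    - [-0.08, -0.241, 0.04, 0, 0, 0, 0.64]
    - [-0.093, -0.281, 0.04, 0, 0, 0, 0.64]
    - [-0.101, -0.304, 0.03, 0, 0, 0, 0.64]
    - [-0.104, -0.3129, 0.01, 0, 0, 0, 0.64]
    - [-0.104, -0.3129, -0.01, 0, 0, 0, 0.64]
  grip_force: 25

```text
clock: 61.75
eef_pos: [551.7, -331.4, 126.0]
eef_rot: [3.141, -0.001, 3.092]
wrist_force: [0.3, -0.7, -0.3]
finger_gap: 60.1
```

Call:
jog_arm:
  commands:
    - [0, 0, -0.008, 0, 0, 0, 0.64]
    - [0, 0, -0.02, 0, 0, 0, 0.64]
    - [0, 0, -0.032, 0, 0, 0, 0.64]
    - [0, 0, -0.041, 0, 0, 0, 0.64]
    - [0, 0, -0.046, 0, 0, 0, 0.64]
    - [0, 0, -0.049, 0, 0, 0, 0.64]
    - [0, 0, -0.05, 0, 0, 0, 0.64]
    - [0, 0, -0.05, 0, 0, 0, 0.64]
    - [0, 0, -0.05, 0, 0, 0, 0.64]
    - [0, 0, -0.05, 0, 0, 0, 0.64]
  grip_force: 25

```text
clock: 63.0
eef_pos: [551.9, -332.0, 78.3]
eef_rot: [-3.141, 0.0, 3.092]
wrist_force: [-0.7, -0.0, -0.1]
finger_gap: 60.2
```

Call:
jog_arm:
  commands:
    - [0, 0, -0.0025, 0, 0, 0, 0.64]
    - [0, 0, -0.0038, 0, 0, 0, 0.54]
    - [0, 0, -0.0038, 0, 0, 0, 0.46]
    - [0, 0, -0.0038, 0, 0, 0, 0.4]
    - [0, 0, -0.0038, 0, 0, 0, 0.25]
    - [0, 0, -0.0038, 0, 0, 0, 0.25]
    - [0, 0, -0.0038, 0, 0, 0, 0.25]
    - [0, 0, 0.003, 0, 0, 0, 0.25]
    - [0, 0, 0.02, 0, 0, 0, 0.25]
    - [0, 0, 0.045, 0, 0, 0, 0.25]
  grip_force: 25

```text
clock: 64.25
eef_pos: [551.7, -331.9, 124.3]
eef_rot: [3.141, -0.0, 3.092]
wrist_force: [0.1, 0.5, -2.1]
finger_gap: 33.6
```

Call:
jog_arm:
  commands:
    - [0, 0, 0.03, 0, 0, 0, 0.25]
    - [0, 0, 0.06, 0, 0, 0, 0.25]
    - [0.001, 0.008, 0.085, 0, 0, 0, 0.25]
    - [0.003, 0.025, 0.097, 0, 0, 0, 0.25]
    - [0.007, 0.055, 0.1, 0, 0, 0, 0.25]
    - [0.012, 0.095, 0.1, 0, 0, 0, 0.25]
    - [0.018, 0.14, 0.1, 0, 0, 0, 0.25]
    - [0.024, 0.185, 0.1, 0, 0, 0, 0.25]
    - [0.03, 0.23, 0.1, 0, 0, 0, 0.25]
    - [0.036, 0.275, 0.1, 0, 0, 0, 0.25]
  grip_force: 25

```text
clock: 65.5
eef_pos: [587.5, -54.7, 223.2]
eef_rot: [3.142, -0.0, 3.092]
wrist_force: [1.3, -1.0, -1.3]
finger_gap: 33.3
```

Call:
jog_arm:
  commands:
    - [0.006, 0.041, 0, 0, 0, 0, 0.25]
    - [0.01, 0.071, 0, 0, 0, 0, 0.25]
    - [0.0125, 0.09, -0.004, 0, 0, 0, 0.25]
    - [0.0135, 0.098, -0.016, 0, 0, 0, 0.25]
    - [0.0135, 0.0996, -0.042, 0, 0, 0, 0.25]
    - [0.0135, 0.0996, -0.072, 0, 0, 0, 0.25]
    - [0.0135, 0.0996, -0.1, 0, 0, 0, 0.25]
    - [0.0135, 0.0996, -0.12, 0, 0, 0, 0.25]
    - [0.0135, 0.0996, -0.13, 0, 0, 0, 0.25]
    - [0.0135, 0.0996, -0.133, 0, 0, 0, 0.25]
  grip_force: 25

```text
clock: 66.75
eef_pos: [601.2, 42.3, 89.7]
eef_rot: [-3.141, -0.001, 3.091]
wrist_force: [-0.1, -0.6, -2.5]
finger_gap: 33.4
```

Call:
jog_arm:
  commands:
    - [0, 0, -0.001, 0, 0, 0, 0.25]
    - [0, 0, -0.003, 0, 0, 0, 0.25]
    - [0, 0, -0.005, 0, 0, 0, 0.25]
    - [0, 0, -0.007, 0, 0, 0, 0.25]
    - [0, 0, -0.008, 0, 0, 0, 0.25]
    - [0, 0, -0.0088, 0, 0, 0, 0.25]
    - [0, 0, -0.009, 0, 0, 0, 0.25]
    - [0, 0, -0.009, 0, 0, 0, 0.25]
    - [0, 0, -0.009, 0, 0, 0, 0.25]
    - [0, 0, -0.009, 0, 0, 0, 0.25]
  grip_force: 25

```text
clock: 68.0
eef_pos: [601.4, 42.7, 81.2]
eef_rot: [-3.142, 0.0, 3.092]
wrist_force: [0.2, -0.6, -1.8]
finger_gap: 33.9
```

Run:
```python
from wl import *
w,s,h=look("w31.png");crop(w,220,130,420,280,4,"w31c.png")
```

```text
[601.37  42.64  81.17] 33.0 [-0.2 -0.2 -1.9]
```

View pics/w31c.png

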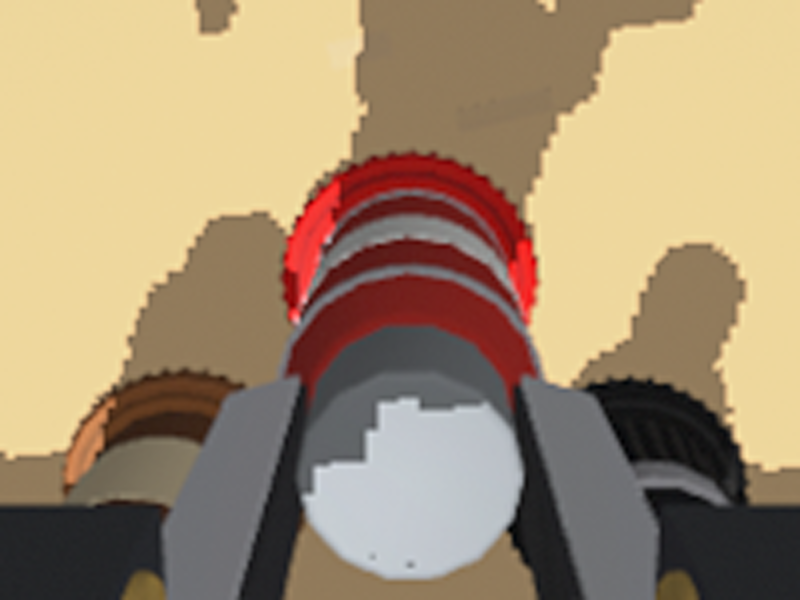

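Lid mid 411 and cap mid 411 in the crop: aligned. Lower to 78.4, release, rise.

Call:
jog_arm:
  commands:
    - [0, 0, -0.0012, 0, 0, 0, 0.25]
    - [0, 0, -0.0022, 0, 0, 0, 0.25]
    - [0, 0, -0.0028, 0, 0, 0, 0.25]
    - [0, 0, -0.0028, 0, 0, 0, 0.25]
    - [0, 0, -0.0028, 0, 0, 0, 0.4]
    - [0, 0, -0.0028, 0, 0, 0, 0.52]
    - [0, 0, -0.0028, 0, 0, 0, 0.62]
    - [0, 0, 0.003, 0, 0, 0, 0.64]
    - [0, 0, 0.025, 0, 0, 0, 0.64]
    - [0, 0, 0.06, 0, 0, 0, 0.64]
  grip_force: 25

```text
clock: 69.3
eef_pos: [600.9, 42.6, 141.4]
eef_rot: [-3.141, -0.002, 3.092]
wrist_force: [-0.1, -0.6, 0.6]
finger_gap: 60.3
```

Call:
jog_arm:
  commands:
    - [0, 0, 0.03, 0, 0, 0, 0.64]
    - [-0.01, 0, 0.06, 0, 0, 0, 0.64]
    - [-0.03, 0, 0.09, 0, 0, 0, 0.64]
    - [-0.06, 0, 0.11, 0, 0, 0, 0.64]
    - [-0.09, 0, 0.12, 0, 0, 0, 0.64]
    - [-0.12, 0, 0.12, 0, 0, 0, 0.64]
    - [-0.14, 0, 0.12, 0, 0, 0, 0.64]
    - [-0.15, 0, 0.12, 0, 0, 0, 0.64]
    - [-0.15, 0, 0.12, 0, 0, 0, 0.64]
    - [-0.15, 0, 0.12, 0, 0, 0, 0.64]
  grip_force: 25

```text
clock: 70.55
eef_pos: [451.8, 42.6, 261.1]
eef_rot: [-3.142, -0.0, 3.092]
wrist_force: [0.3, 0.6, -0.2]
finger_gap: 60.2
```

Run:
```python
from wl import *
w,s,h=look("w32.png")
t=camera("top");crop(t,130,90,400,300,2.9,"t32.png");c=camera("side");crop(c,260,80,440,270,3,"s32.png")
h=cv2.cvtColor(t["pixels"],cv2.COLOR_BGR2HSV).astype(int);H,S,V=[h[...,i] for i in range(3)]
for n,m,b,z in (("tin",(H>22)&(H<34)&(S>135)&(V>130),(148,255,180,290),61),("wc",(S<60)&(V>165),(315,170,350,205),128),("gc",(S<60)&(V>95)&(V<165),(290,197,315,222),128)):
    r=blob(t,m.astype(np.uint8),b)
    if r: print(n,r[0].round(1),r[1],plane(t,*r[0],z).round(1))
a=cv2.imread("pics/top0.png").astype(int);d=np.abs(a-t["pixels"].astype(int)).max(2);print("toolbox region diff",np.percentile(d[60:160,235:390],[50,99]),d[60:160,235:390].max())
```

```text
[451.8   42.61 260.98] 60.2 [ 0.4 -0.5  1. ]
tin [161.3 270.8] 282 [477.3 334.5  61. ]
wc [333.2 185.2] 154 [654.4 -20.2 128. ]
gc [301.1 210.4] 229 [601.8  42.7 128. ]
toolbox region diff [ 6. 10.] 22
```

View pics/t32.png

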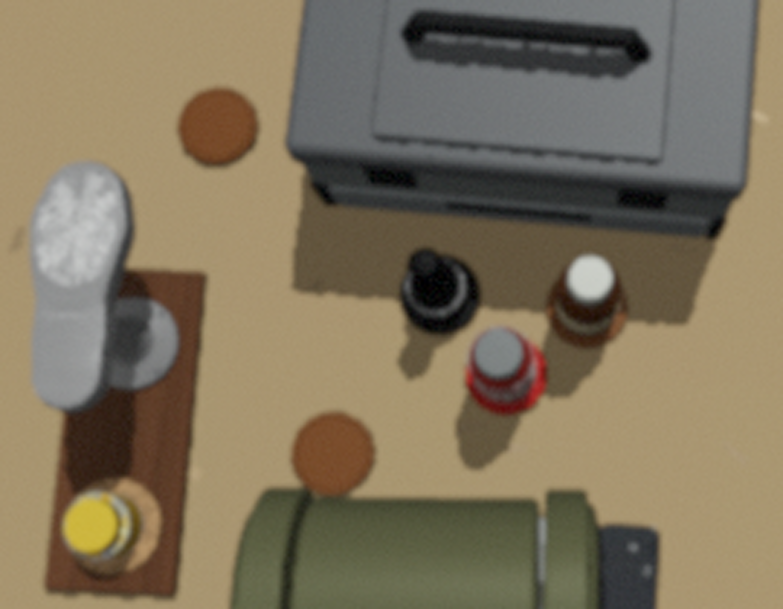

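View pics/s32.png

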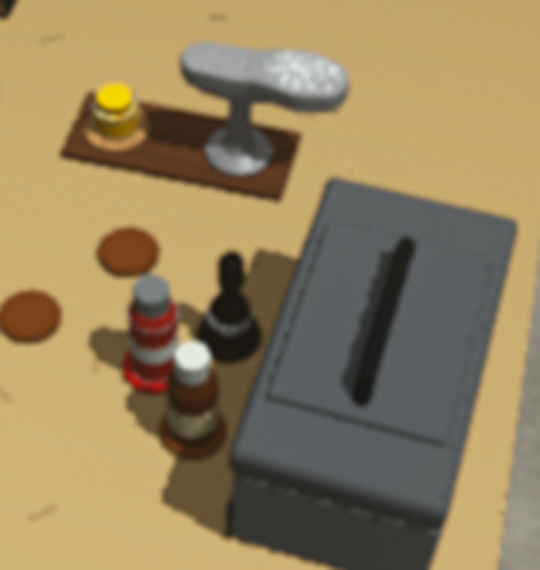

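View pics/w32.png

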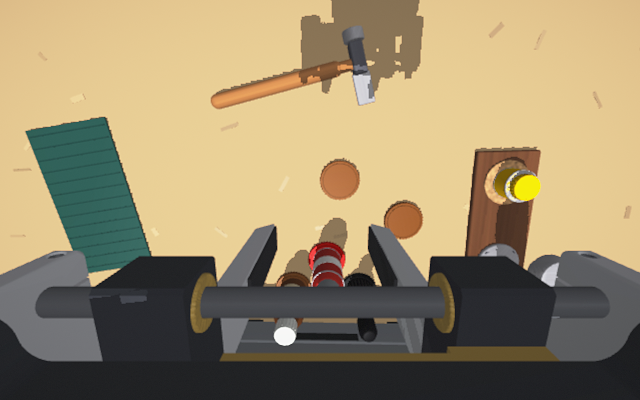

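```bash
python3 -c "
from cell import manip
print(manip.sign_off())"
```

```text
the job is handed in; nothing more can be done
None
```

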